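# Hang up the die caddy and hold the crimper's key switch on

## Robot

A 7-joint arm with a two-finger parallel gripper is mounted at the origin on the work surface. World frame = base frame: x ahead of the robot, y to its left, z up, the work surface at z = 0. Lengths are in m, angles in rad, forces in N, time in s.
With the tool pointing down it reaches from about 0.4 to 0.875 m from the base axis. Payload 19.3 kg.
Tool frame: the origin (TCP) lies at the very end of the fingers, on their centre line; the grasp point (between the pads) lies 19 mm behind it; z points along the fingers, y is the direction in which the jaws open and shut (so a half turn about z gives the same grasp; the last joint's range is limited). The gripper opens to 85 mm and grips with 20 to 120 N. Pads are 22 mm wide; open, the fingers measure 114 mm over their backs; the gripper's body (76 mm by 85 mm) begins 54 mm behind the grasp point. The pads swing forward as they close: fully open they stand 13 mm farther back than shut.
Start: joints at [-1.241, 0.521, -0.036, 1.599, 0.021, 1.021, -0.113], TCP at [0.243, 0.576, 0.231] pointing down, gripper open.
Joint ranges: [-2.91, 2.91], [-0.3, 2.13], [-1.5, 1.42], [0.17, 2.43], [-1.26, 4.41], [0.16, 1.93], [-2.52, 2.52]. Speed limits (rad/s): [1.89, 1.89, 2.39, 2.39, 3.01, 3.01, 3.01].

## Interface

Orientations are given as [roll, pitch, yaw] about the fixed x, y, z axes, in that order (R = Rz(yaw) Ry(pitch) Rx(roll)).
In Python, from workcell import bot, viewer gives the robot as it stands.
- The arm moves only by the shell command python3 -m creep 'ROWS' [FORCE]. ROWS is JSON, a list of rows, each an object of numbers: "rx", "ry", "rz": the turn, a rotation vector about the tool's x, y, z in degrees; "tx", "ty", "tz": the shift along the tool's x, y, z in mm; "hand": the closure, from -1 (fully open) to 1 (shut), so that 0 is half open. In form: [{"rx": .., "ry": .., "rz": .., "tx": .., "ty": .., "tz": .., "hand": ..}, ...]. A call has 1 to 8 rows; each row is the pose to reach, as a shift and turn from the pose commanded when the call began, along the tool's axes at that moment; what a row does not reach only later rows make up. A row lasts 1/10 s, in which the tool goes at most 50 mm and 8.59 degrees, less where a joint would pass 70% of its speed; a pose out of reach is approached as far as the arm can. A call with a gripper value outside its range is refused whole. The fingers move at their own pace and stop on an object; FORCE is the grip in N (left out, the last holds). Time passes only in rows, so rows that repeat a pose let the fingers close. It gives the time, the measured TCP pose, the force and the opening at its end, in the units of the state.
- bot.observe(): the state, without advancing time (a new reading comes with each control period).
- viewer.grab_frame(name): name is "side" or "top" or "wrist"; returns a dict with "pixels" (420x560x3 uint8, blue, green, red), "vertical_fov" (degrees; the focal length in pixels is half the picture's height over the tangent of half this angle, whatever the lens; pixels are square), "cx", "cy" (the principal point, pixels), "rvec" (rotation vector, rad) and "tvec" (3), from world to camera coordinates, as OpenCV has them; the wrist camera has in their place "tool_from_camera" (4x4, takes a point from camera to tool coordinates, whose origin is the TCP and whose axes are the flange's). Camera axes: x right, y down, z forward; pixel columns grow to the right and rows downward; lengths in m; the calibration is good to about 2 mm. The wrist camera is an equidistant fisheye: a pixel r from the principal point sees the ray r / f radians off the axis. A picture is of the moment at which its call begins: read the wrist's pose just before it. There is no depth.
- bot.job_done(): hands the job in, once; it reports no verdict.
Trained networks look in a picture, given as the dict that the camera call returned (one of the last four; its "shot" number tells which), for a name from the list of things; names that differ only in an ending like _2 or _b are one class to them, and where a whole thing is asked for, a point or a joint stands for the part that bears it (a point fixed in the world has none). Each returns a list of dicts, best first, with "score" (0 to 1); they miss things now and then, are a little off and sometimes report something else, mostly with a low value. They report only what shows in the picture. A call takes as long as a camera call.
- viewer.outline_of(target, picture): "mask" (420x560 bool, what is visible of it) and "bbox" ([left, top, right, bottom] in pixels, round what is visible of it).
The state is a dict: "clock": time; "qpos": joint angles; "qd": joint speeds; "joint_efforts": joint torques, N m; "position": TCP position; "tool_rot": TCP orientation; "force": force on the tool from outside, world axes, zero at the start; "moment": the same for the moment, N m; "grip_width": finger opening in m.
Only numpy, scipy, OpenCV 4.12 (cv2) and the standard library are available. Lean on these libraries where they do the work, as an engineer would, in place of code of your own. Each camera call takes 0.05 s, during which the arm holds its last target.

## Task

Get the hose crimper ready to run: first hang the red caddy of crimping dies by the slot in its handle board on the hook of the steel stand, and let go of it. Then take the yellow key out of the wooden block, push it fully home into the lock on the blue console, wiggling it a little if the pins stick, and only then turn it a quarter turn clockwise (seen from above), as far as it goes. The switch springs back, so finish still gripping the key and holding it turned; leave the other things on the bench where they are.

Things in the scene. Friction and masses are not known exactly. Their poses are not given: they have to be found in the camera images.
- caddy_bar (a point): Middle of the top bar (wood, 12 x 90 x 40 mm) of the caddy's handle board: grip here, jaws closing along x. It lies 142 mm above the caddy's underside, 20 mm below the bar's top, 20 mm above the window's upper edge. Keep the fingertips in the bar's upper 26 mm: they then clear the hook's tip. Caddy axes, z up; alike front and back.
- caddy_edge (a point): Middle of the upper edge of the window in the handle board, 122 mm above the caddy's underside: it rests on the hook's bar when hung. The window is 60 mm wide (y) and 42 mm high, reaching down to 80 mm above the underside. Caddy axes.
- caddy: Die caddy, loose, 0.3 to 0.65 kg: red open tray 90 (x) x 130 (y) x 45 mm high with steel dies in it; a wooden handle board, 12 mm thick (x), 90 mm wide (y), stands up through its middle to 162 mm. Origin: middle of its underside, z up.
- hook_hang (a point): Hanging point: top of the hook's level bar (round, 10 mm thick, along this frame's x), 205 mm above the table. The free end points to -x; from 36 mm out it bends up, ending 51 mm out, 12 mm higher than this point. At +x, 75 mm away, is the post, up to 205 mm high. Thread the window over the tip from -x with its edge 22 mm above this point, go on to here, lower. z up.
- hookstand: Fixed grey stand that carries the hook; origin on the table below point hook_hang, x axis pointing from the hook's free end to the post. Foot plate 10 mm thick, 120 mm wide, from x = -30 to 120 mm.
- key_head (a point): Centre of the key's yellow head, 12 mm thick (x), 30 mm wide (y), 40 mm tall: grip it across its thickness. It stands upright, steel blade down, in a slot of the wooden block, shoulder (underside of the head) on the block's top; lift it straight up 35 mm or more. z up.
- key: The key, loose, 45 g, the same either way round; origin on its axis at the shoulder, 20 mm below point key_head, z up. Blade below it: 5 mm thick (x), 14 mm wide (y), 28 mm long, its end rounded.
- block: Fixed wooden block 80 (x) x 150 (y) x 36 mm high, origin at the middle of its underside. The key starts at y = -40 mm of it, in line with it; steel fittings, part of the block, rise up to 20 mm above its top at y = 20 to 70 mm.
- lock_face (a point): Middle of the lock's steel face, 96 mm above the table, on its vertical axis; turns with the lock. Keyway 6.7 mm wide (x), 15.7 mm long (y), bevelled 2.5 mm, 32 mm deep. Two pairs of sticky sprung pins, 11 and 20 mm down, catch the blade: pushing past takes up to 18 N, less with a wiggle of a few degrees. Fully home, the key's shoulder sits on the face, key_head 20 mm above this point.
- lock (a joint): Turn of the lock: 0 at rest (x and y as the console's), growing clockwise seen from above to its stop at 1.5 rad, a quarter turn. A spring (0.024 N m at 0, 0.084 at the stop) turns it back when let go. The key has about 0.15 rad of play in the keyway.
- console: Fixed blue console 160 (x) x 210 (y) mm, top 90 mm above the table; origin on the table below the lock's axis. A red mushroom button rises 20 mm above the top at x = 20, y = 72 mm; other buttons rise 6 mm at y = -78 mm.
- adapter: hexagonal steel pipe adapter 32 mm across, 40 mm tall, standing; a bystander; origin at its underside on the table.
- nipple: hexagonal steel nipple 28 mm across, 50 mm tall, standing; a bystander; origin at its underside on the table.
- ferrule: brass tube 30 mm across, 35 mm tall, standing; a bystander; origin at its underside on the table.
- spanner: steel spanner 170 mm long lying flat along its x axis; a bystander.
- oil: yellow bottle 48 mm across, 110 mm tall, red cap; a bystander; origin at its underside on the table.
- grease: white jar 52 mm across, 50 mm tall, black lid; a bystander; origin at its underside on the table.

How it is judged:
By the outcome, as a careful person would: the job done as asked, in the order asked, and still so for the second after the job is handed in, while the arm keeps its last pose, push and grip.
It also fails if it takes over 67 s, if anything falls off the work surface, if the arm or the gripper's body presses on something with over 40 N, if the wrist force passes 120 N, or if a joint passes its speed limit or range.

## Working session

There is one attempt and no reset: what is moved stays moved. The work goes in short steps, Python scripts to look and compute and a shell command to move; the robot and the scene stay as the last step left them, time stands still between calls to the robot, and variables do not carry over. Pictures are saved under pics/ and viewed, and the job is handed in when it is done.

```bash
ls; mkdir -p pics
python3 - <<'E'
from workcell import bot, viewer
import cv2
s=bot.observe(); print(s)
for n in ["side","top","wrist"]:
    p=viewer.grab_frame(n); cv2.imwrite(f"pics/a_{n}.png",p["pixels"]); print({k:v for k,v in p.items() if k!="pixels"})
E
```

```text
pics
{'clock': 0.0, 'qpos': array([-1.24118445,  0.52199459, -0.03632475,  1.59998187,  0.02120005,
        1.02110746, -0.11282272]), 'qd': array([-7.71017594e-04,  2.73458809e-04, -7.68487371e-04, -9.60529094e-04,
       -1.02042270e-03, -2.69644037e-04, -2.75721442e-05]), 'joint_efforts': array([ 8.64230751e-04, -9.27112627e+01,  1.97975881e+00, -3.69909346e+01,
        1.78443524e-02,  8.46288021e-03,  5.19958996e-05]), 'position': array([0.24318564, 0.57539284, 0.23074722]), 'tool_rot': array([-3.14048929e+00,  8.02211927e-05,  2.74174538e+00]), 'force': array([-0.15353921, -0.12361716, -0.35564386]), 'moment': array([ 0.03296127, -0.03241345,  0.00132592]), 'grip_width': 0.08538721695250419}
{'vertical_fov': 46.6704695450572, 'cx': 298.0912498648211, 'cy': 206.11350463835024, 'rvec': array([ 2.19764851, -0.30900889,  0.12800657]), 'tvec': array([-0.50249035,  0.22309893,  1.36365252]), 'shot': 1}
{'vertical_fov': 45.18746052573752, 'cx': 283.00652296106546, 'cy': 208.9897669202139, 'rvec': array([ 2.1549843 , -2.17961474,  0.13716727]), 'tvec': array([-0.00244075,  0.58049193,  1.75252349]), 'shot': 2}
{'vertical_fov': 65.70646984690485, 'cx': 279.90937326173196, 'cy': 209.41076333147782, 'tool_from_camera': array([[-5.99725969e-04, -9.57037575e-01, -2.89963308e-01,
         7.20818910e-02],
       [ 9.99999818e-01, -5.94771867e-04, -1.05209290e-04,
         1.49878024e-03],
       [-7.17727743e-05, -2.89963318e-01,  9.57037757e-01,
        -1.42835107e-01],
       [ 0.00000000e+00,  0.00000000e+00,  0.00000000e+00,
         1.00000000e+00]]), 'shot': 3}
```

View pics/a_side.png

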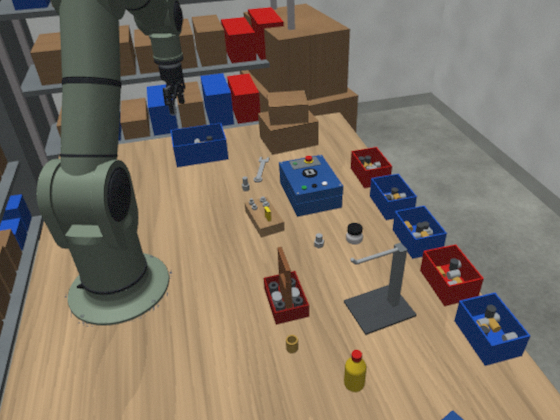

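View pics/a_top.png

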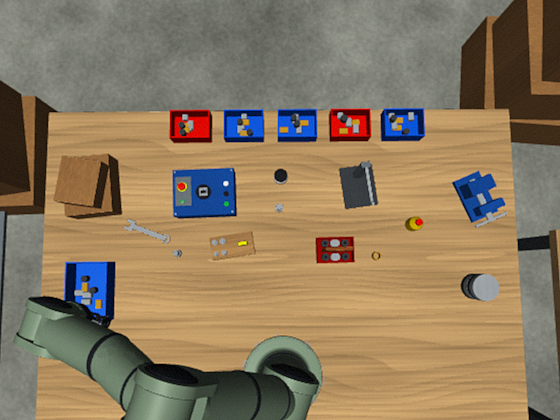

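View pics/a_wrist.png

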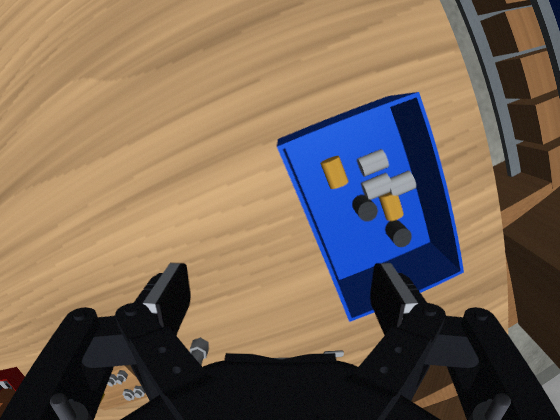

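The side view shows the caddy at about (286,295), the hook stand at (380,300) with its hook tip near (355,261), the key at (267,212) in the block and the lock at (309,173). In the top view the caddy is at (335,250), the stand at (360,185), the key at (243,243) and the lock at (203,191). The wrist camera sees only a blue bin.

```bash
cat > h.py <<'E'
import numpy as np, cv2
from scipy.spatial.transform import Rotation as R
from workcell import bot, viewer
def grab(n,save=None):
    s=bot.observe(); p=viewer.grab_frame(n)
    p["T"]=None
    if n=="wrist":
        T=np.eye(4); T[:3,:3]=R.from_euler('xyz',s["tool_rot"]).as_matrix(); T[:3,3]=s["position"]
        p["W"]=T@p["tool_from_camera"]
    else:
        M=np.eye(4); M[:3,:3]=cv2.Rodrigues(p["rvec"])[0]; M[:3,3]=np.ravel(p["tvec"]); p["W"]=np.linalg.inv(M)
    p["f"]=210/np.tan(np.radians(p["vertical_fov"]/2)); p["fish"]=(n=="wrist")
    if save: cv2.imwrite(f"pics/{save}.png",p["pixels"])
    return p
def ray(p,uv):
    u=(np.asarray(uv,float)-[p["cx"],p["cy"]])/p["f"]
    if p["fish"]:
        r=np.hypot(*u); d=np.array([u[0]*np.sin(r)/max(r,1e-9),u[1]*np.sin(r)/max(r,1e-9),np.cos(r)])
    else: d=np.array([u[0],u[1],1.])
    return p["W"][:3,3],p["W"][:3,:3]@d
def onz(p,uv,z):
    o,d=ray(p,uv); return o+d*(z-o[2])/d[2]
def proj(p,X):
    X=np.atleast_2d(X); c=(X-p["W"][:3,3])@p["W"][:3,:3]
    if p["fish"]:
        r=np.hypot(c[:,0],c[:,1]); th=np.arctan2(r,c[:,2]); k=(th/np.maximum(r,1e-9))[:,None]*c[:,:2]
    else: k=c[:,:2]/c[:,2:]
    return k*p["f"]+[p["cx"],p["cy"]]
E
python3 - <<'E'
from h import *
t=grab("top"); s=grab("side")
for n in ["caddy","hookstand","key","block","console","lock","caddy_bar","key_head","lock_face","adapter","nipple","ferrule","grease","oil","spanner"]:
    for nm,p in (("top",t),("side",s)):
        r=viewer.outline_of(n,p)
        for q in r[:2]:
            m=q["mask"].astype(np.uint8); ys,xs=np.nonzero(m); 
            if len(xs)==0: continue
            rc=cv2.minAreaRect(np.c_[xs,ys].astype(np.float32))
            c=(xs.mean(),ys.mean())
            print(n,nm,round(q["score"],2),q["bbox"],len(xs),np.round(c,1),np.round(rc[0],1),np.round(rc[1],1),round(rc[2],1),"z0",np.round(onz(p,c,0)[:2],3))
import pickle
E
python3 -c "
import cv2
a=cv2.imread('pics/a_top.png');cv2.imwrite('pics/top_zoom.png',cv2.resize(a[150:275,160:430],(800,370),interpolation=cv2.INTER_CUBIC))
a=cv2.imread('pics/a_side.png');cv2.imwrite('pics/side_zoom.png',cv2.resize(a[140:340,230:430],(600,600),interpolation=cv2.INTER_CUBIC))"
```

```text
caddy top 0.94 [317.6, 236.9, 358.7, 262.2] 985 [335.1 248.9] [335.1 248.9] [25.8 38.1] 87.4 z0 [ 0.438 -0.194]
caddy side 0.72 [264.1, 245.8, 311.1, 324.7] 2012 [286.  293.4] [282.6 285.1] [76.5 37.6] 71.6 z0 [ 0.443 -0.161]
hookstand top 0.73 [317.5, 237.4, 355.3, 260.4] 866 [335.5 249.1] [335.6 249.2] [25.  36.2] 87.0 z0 [ 0.438 -0.195]
hookstand top 0.57 [340.1, 158.8, 380.7, 209.1] 1421 [358.7 184.9] [358.4 184.4] [44.6 33.5] 80.5 z0 [ 0.669 -0.286]
hookstand side 0.61 [280.2, 155.8, 347.5, 218.5] 3024 [310.9 185.2] [311.4 184.7] [58.5 60.8] 78.0 z0 [0.657 0.317]
hookstand side 0.6 [344.2, 242.9, 419.5, 336.2] 3013 [382.4 296.7] [379.7 289.8] [79.  75.4] 73.1 z0 [ 0.689 -0.246]
key top 0.39 [274.6, 166.6, 285.8, 183.3] 170 [280.8 175.4] [280.5 175.5] [15. 13.] 90.0 z0 [ 0.707 -0.003]
key top 0.37 [123.0, 219.0, 165.8, 241.5] 240 [144.4 229.8] [146.9 229.8] [43.3 10.4] 18.4 z0 [0.515 0.487]
key side 0.62 [266.0, 205.5, 274.5, 221.6] 89 [268.1 214.1] [268.5 214. ] [14.  7.] 90.0 z0 [0.473 0.198]
key side 0.25 [346.0, 223.6, 360.5, 243.2] 303 [354.6 233.9] [354.  233.5] [21. 16.] 9
[... 1775 characters left out ...]
5 190.5] [7. 7.] 90.0 z0 [0.657 0.276]
grease side 0.59 [346.6, 220.2, 361.9, 246.3] 302 [354.7 233.8] [354.  233.5] [21. 16.] 90.0 z0 [0.711 0.021]
oil top 0.54 [404.0, 218.3, 425.4, 229.3] 206 [413.7 223. ] [413.8 222.9] [13.6 17.4] 71.6 z0 [ 0.528 -0.48 ]
oil side 0.7 [343.7, 350.8, 367.1, 394.0] 722 [355.1 372.4] [354.5 371. ] [42. 21.] 90.0 z0 [ 0.536 -0.445]
spanner top 0.8 [124.0, 221.0, 171.9, 241.9] 316 [146.2 230.3] [147.4 231.7] [45.7 11.2] 23.2 z0 [0.513 0.481]
spanner top 0.5 [274.9, 168.0, 286.3, 186.6] 182 [280.7 176.2] [280.5 176.5] [15. 13.] 90.0 z0 [ 0.704 -0.002]
spanner side 0.5 [254.9, 159.6, 271.2, 182.0] 142 [260.4 171.2] [260.8 170.3] [ 8.2 25.8] 17.5 z0 [0.503 0.462]
```

View pics/top_zoom.png

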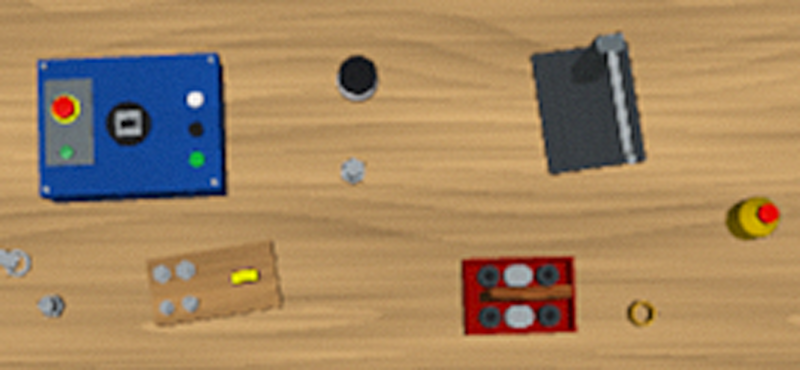

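View pics/side_zoom.png

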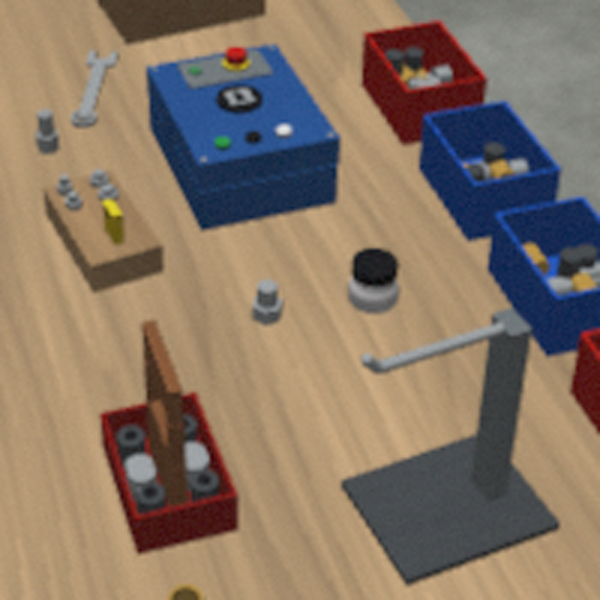

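```bash
cat > fit.py <<'E'
from h import *
from scipy.optimize import least_squares
def fit(obs,x0):
    # obs: list of (p, local pts Nx3, px Nx2)
    def X(q,L):
        c,s=np.cos(q[2]),np.sin(q[2]); L=np.asarray(L,float)
        return np.c_[q[0]+c*L[:,0]-s*L[:,1],q[1]+s*L[:,0]+c*L[:,1],L[:,2]]
    f=lambda q:np.concatenate([(proj(p,X(q,L))-np.asarray(u)).ravel() for p,L,u in obs])
    r=least_squares(f,x0,loss='soft_l1'); return r.x,np.round(r.fun.reshape(-1,2),1)
E
python3 - <<'E'
from fit import *
t=grab("top"); s=grab("side")
zt=lambda a:np.array(a)/2.963+[160,150]
zs=lambda a:np.array(a)/3+[230,140]
def show(n,obs,x0):
    q,r=fit(obs,x0); print(n,np.round(q,4),np.degrees(q[2]).round(1)); print(r.tolist())
# caddy rim
r=np.array([[45,65,45],[45,-65,45],[-45,-65,45],[-45,65,45]])/1e3
show("caddy",[(t,r,zt([(463,260),(574,258),(575,333),(466,333)])),(s,r[[0,1,2,3]],zs([(195,396),(236,497),(138,520),(103,415)]))],[.43,-.18,0])
for nm,ob in (("t",[(t,r,zt([(463,260),(574,258),(575,333),(466,333)]))]),("s",[(s,r[[0,1,2,3]],zs([(195,396),(236,497),(138,520),(103,415)]))])): show("caddy "+nm,ob,[.43,-.18,0])
c=np.array([[80,105,90],[80,-105,90],[-80,-105,90],[-80,105,90]])/1e3
show("console",[(t,c,zt([(39,60),(217,54),(221,193),(43,199)])),(s,c,zs([(277,46),(338,135),(200,163),(150,68)]))],[.65,.26,0])
print("lock",onz(t,zt((128,123)),.096),onz(s,zs((240,98)),.096))
b=np.array([[40,75,36],[40,-75,36],[-40,-75,36],[-40,75,36]])/1e3
show("block",[(t,b,zt([(147,260),(272,241),(281,305),(156,324)])),(s,b,zs([(103,180),(161,251),(97,276),(46,192)]))],[.45,.17,.14])
print("key",onz(t,zt((244,273)),.076),onz(s,zs((112,207)),.076))
f=np.array([[120,60,10],[120,-60,10],[-30,-60,10],[-30,60,10]])/1e3
show("stand",[(t,f[[0,2,3]],zt([(531,54),(645,160),(550,175)])),(s,f,zs([(474,434),(557,520),(408,581),(343,487)]))],[.63,-.28,.14])
h=np.array([[-50,0,213],[75,0,205]])/1e3
show("hook",[(t,h,zt([(632,160),(611,43)])),(s,h,zs([(369,360),(510,322)]))],[.63,-.28,.14])
E
```

```text
caddy [ 0.4345 -0.1924  0.0055] 0.3
[[0.9, -0.7], [0.5, -0.7], [1.1, -0.1], [0.5, 0.5], [0.3, -1.5], [0.3, -0.5], [-1.5, -0.3], [-1.1, -1.0]]
caddy t [ 0.4336 -0.1897 -0.0006] -0.0
[[0.2, -0.6], [-0.1, -0.3], [0.2, 0.2], [-0.3, 0.7]]
caddy s [ 0.4352 -0.1953  0.015 ] 0.9
[[0.5, -0.9], [1.1, 0.1], [-0.7, 0.6], [-0.8, -0.2]]
console [0.6355 0.262  0.0269] 1.5
[[-0.1, -0.1], [0.8, -0.2], [0.7, -1.1], [-0.8, -0.8], [-0.7, -1.3], [0.3, 0.7], [-0.9, 0.5], [-1.6, -1.0]]
lock [0.63634721 0.26412138 0.096     ] [0.63555375 0.25579757 0.096     ]
block [0.4536 0.1675 0.1555] 8.9
[[0.5, -0.0], [0.6, -0.7], [1.2, 0.2], [0.9, 1.0], [2.3, -3.6], [0.5, -2.0], [-2.1, -3.2], [-1.3, -1.4]]
key [0.46272044 0.13210687 0.076     ] [0.45914081 0.12690908 0.076     ]
stand [ 0.6176 -0.2915  0.1544] 8.8
[[-0.3, 0.7], [1.5, 0.1], [0.8, 0.5], [2.7, -1.9], [0.8, 0.1], [-0.1, -0.1], [-1.7, -1.9]]
hook [ 0.6254 -0.2897  0.1276] 7.3
[[0.3, -1.0], [0.7, 0.8], [0.3, -0.7], [-0.5, -0.2]]
```

Pose fits from the two views agree within several mm. I'll move over the caddy next and refine with the wrist camera.

```bash
cat > go.py <<'E'
# usage: python3 go.py x y z yawdeg  -> shift/turn from present pose
import sys
from h import *
s=bot.observe()
def rel(x,y,z,yaw):
    R0=R.from_euler('xyz',s["tool_rot"]); R1=R.from_euler('xyz',[np.pi,0,np.radians(yaw)])
    return R0.inv().apply(np.array([x,y,z])-s["position"])*1e3, (R0.inv()*R1).as_rotvec(degrees=True)
if __name__=="__main__":
    print("t",round(s["clock"],2),"pos",np.round(s["position"],4),"rpy",np.round(np.degrees(s["tool_rot"]),2),"F",np.round(s["force"],1),"M",np.round(s["moment"],2),"w",round(s["grip_width"],4),"q",np.round(s["qpos"],2))
    v=list(map(float,sys.argv[1:]))
    for i in range(0,len(v),4):
        a,b=rel(*v[i:i+4]); print("t[xyz]",np.round(a,1),"r[xyz]",np.round(b,2))
E
python3 go.py .48 .25 .30 130 .434 -.192 .30 90.3
```

```text
t 1.85 pos [0.2433 0.5757 0.2313] rpy [-180.      0.    157.09] F [-1.2  0.3  0.7] M [ 0.02 -0.03  0.  ] w 0.0856 q [-1.24  0.52 -0.04  1.6   0.02  1.02 -0.11]
t[xyz] [-344.8 -207.9  -68.7] r[xyz] [-0.    0.   27.09]
t[xyz] [-474.5 -632.9  -68.7] r[xyz] [-0.    0.   66.79]
```

```bash
python3 -m creep '[{"tx":-345,"ty":-208,"tz":-69,"rz":27},{"tx":-345,"ty":-208,"tz":-69,"rz":27},{"tx":-345,"ty":-208,"tz":-69,"rz":27},{"tx":-345,"ty":-208,"tz":-69,"rz":27},{"tx":-345,"ty":-208,"tz":-69,"rz":27},{"tx":-345,"ty":-208,"tz":-69,"rz":27},{"tx":-345,"ty":-208,"tz":-69,"rz":27},{"tx":-345,"ty":-208,"tz":-69,"rz":27}]'; python3 go.py .434 -.192 .30 90.3
```

```text
t 1.85 pos [0.2433 0.5757 0.2313] rpy [-180.      0.    157.09] F [-1.2  0.3  0.7] M [ 0.02 -0.03  0.  ] w 0.0856 q [-1.24  0.52 -0.04  1.6   0.02  1.02 -0.11]
t[xyz] [-474.5 -632.9  -68.7] r[xyz] [-0.    0.   66.79]schema error: expected keys rx, ry, rz, tx, ty, tz, hand
```

```bash
python3 -m creep '[{"rx":0,"ry":0,"rz":27,"tx":-345,"ty":-208,"tz":-69,"hand":-1},{"rx":0,"ry":0,"rz":27,"tx":-345,"ty":-208,"tz":-69,"hand":-1},{"rx":0,"ry":0,"rz":27,"tx":-345,"ty":-208,"tz":-69,"hand":-1},{"rx":0,"ry":0,"rz":27,"tx":-345,"ty":-208,"tz":-69,"hand":-1},{"rx":0,"ry":0,"rz":27,"tx":-345,"ty":-208,"tz":-69,"hand":-1},{"rx":0,"ry":0,"rz":27,"tx":-345,"ty":-208,"tz":-69,"hand":-1},{"rx":0,"ry":0,"rz":27,"tx":-345,"ty":-208,"tz":-69,"hand":-1},{"rx":0,"ry":0,"rz":27,"tx":-345,"ty":-208,"tz":-69,"hand":-1}]'; python3 go.py .434 -.192 .30 90.3
```

```text
clock: 2.65
position: [0.4759, 0.255, 0.2995]
tool_rot: [3.141, -0.0, 2.271]
force: [0.4, 1.5, 0.1]
grip_width: 0.0854
t 2.65 pos [0.4759 0.255  0.2995] rpy [179.97  -0.   130.1 ] F [0.4 1.5 0.1] M [ 0.08 -0.    0.01] w 0.0854 q [-0.75  0.32  0.19  1.75 -0.07  1.08  0.16]
t[xyz] [-314.9 -320.    -0.7] r[xyz] [ 3.00e-02 -2.00e-02  3.98e+01]
```

```bash
python3 -m creep '[{"rx":0,"ry":0,"rz":40,"tx":-312,"ty":-316,"tz":-1,"hand":-1},{"rx":0,"ry":0,"rz":40,"tx":-312,"ty":-316,"tz":-1,"hand":-1},{"rx":0,"ry":0,"rz":40,"tx":-312,"ty":-316,"tz":-1,"hand":-1},{"rx":0,"ry":0,"rz":40,"tx":-312,"ty":-316,"tz":-1,"hand":-1},{"rx":0,"ry":0,"rz":40,"tx":-312,"ty":-316,"tz":-1,"hand":-1},{"rx":0,"ry":0,"rz":40,"tx":-312,"ty":-316,"tz":-1,"hand":-1},{"rx":0,"ry":0,"rz":40,"tx":-312,"ty":-316,"tz":-1,"hand":-1},{"rx":0,"ry":0,"rz":40,"tx":-312,"ty":-316,"tz":-1,"hand":-1}]'; python3 -m creep '[{"rx":0,"ry":0,"rz":0,"tx":0,"ty":0,"tz":0,"hand":-1},{"rx":0,"ry":0,"rz":0,"tx":0,"ty":0,"tz":0,"hand":-1}]'; python3 go.py .434 -.192 .30 90.3; python3 -c "
from h import *
p=grab('wrist','b_wrist')
import pickle; pickle.dump(p,open('b.pkl','wb'))"
```

```text
clock: 3.45
position: [0.4378, -0.1433, 0.3001]
tool_rot: [3.141, -0.0, 1.573]
force: [1.6, 0.3, 0.3]
grip_width: 0.0854
clock: 3.65
position: [0.4381, -0.1423, 0.2998]
tool_rot: [3.142, -0.0, 1.57]
force: [0.5, 0.5, -0.1]
grip_width: 0.0853
t 3.65 pos [ 0.4381 -0.1423  0.2998] rpy [180.    -0.    89.96] F [ 0.5  0.5 -0.1] M [ 0.01  0.02 -0.  ] w 0.0853 q [-0.27  0.2   0.54  1.94 -0.12  1.03  0.32]
t[xyz] [-49.7  -4.   -0.2] r[xyz] [ 0.01 -0.   -0.34]
```

View pics/b_wrist.png

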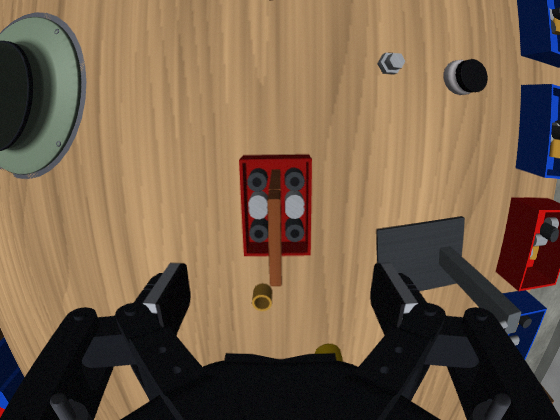

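```bash
python3 -c "
import cv2
a=cv2.imread('pics/b_wrist.png');cv2.imwrite('pics/b_zoom.png',cv2.resize(a[145:300,200:350],(580,600),interpolation=cv2.INTER_CUBIC))"
```

```text
(no output)
```

View pics/b_zoom.png

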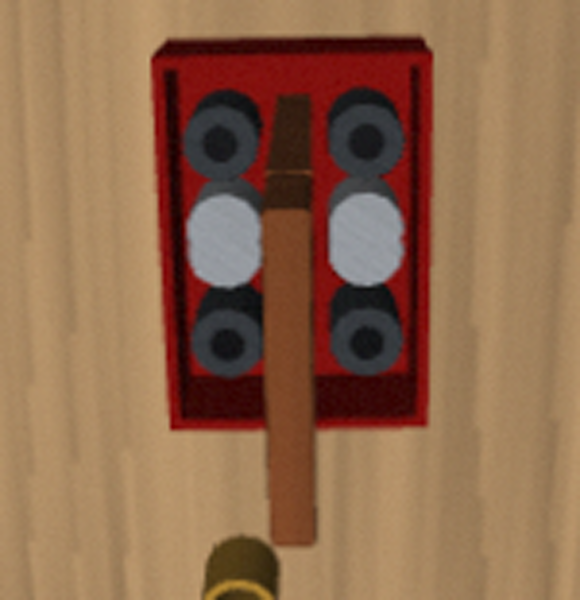

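Run:
```python
from fit import *
import pickle
p=pickle.load(open('b.pkl','rb'))
z=lambda a:(np.array(a)+.5)/3.868+[199.5,144.5]
r=np.array([[-45,65,45],[45,65,45],[45,-65,45],[-45,-65,45]])/1e3
b=np.array([[-6,45,162],[6,45,162],[6,-45,162],[-6,-45,162]])/1e3
o1=(p,r,z([(153,57),(432,55),(428,427),(171,430)])); o2=(p,b,z([(263,210),(312,208),(316,545),(271,546)]))
for o in ([o1],[o2],[o1,o2]):
    q,f=fit(o,[.434,-.19,0]); print(np.round(q,4),np.degrees(q[2]).round(2),f.tolist())
```

```text
[ 0.4356 -0.188   0.0115] 0.66 [[-0.3, 0.2], [0.5, -0.4], [0.0, 0.1], [-0.2, 0.1]]
[ 0.4354 -0.1872  0.0096] 0.55 [[-0.4, -0.6], [0.4, -0.3], [0.3, 0.7], [-0.2, 0.5]]
[ 0.4355 -0.1876  0.011 ] 0.63 [[-0.3, -0.2], [0.4, -0.7], [-0.0, -0.2], [-0.3, -0.2], [-0.4, -0.3], [0.4, 0.1], [0.4, 1.0], [-0.1, 0.8]]
```

```bash
python3 -m creep '[{"rx":0,"ry":0,"rz":-0.6,"tx":-45.4,"ty":-2.6,"tz":5,"hand":-1},{"rx":0,"ry":0,"rz":-0.6,"tx":-45.4,"ty":-2.6,"tz":50,"hand":-1},{"rx":0,"ry":0,"rz":-0.6,"tx":-45.4,"ty":-2.6,"tz":95,"hand":-1},{"rx":0,"ry":0,"rz":-0.6,"tx":-45.4,"ty":-2.6,"tz":130,"hand":-0.3},{"rx":0,"ry":0,"rz":-0.6,"tx":-45.4,"ty":-2.6,"tz":150,"hand":0},{"rx":0,"ry":0,"rz":-0.6,"tx":-45.4,"ty":-2.6,"tz":160.5,"hand":0},{"rx":0,"ry":0,"rz":-0.6,"tx":-45.4,"ty":-2.6,"tz":160.5,"hand":0},{"rx":0,"ry":0,"rz":-0.6,"tx":-45.4,"ty":-2.6,"tz":160.5,"hand":0}]' 60; python3 go.py .4355 -.1877 .139 90.6; python3 -c "
from h import *
p=grab('wrist','c_wrist')"
```

```text
clock: 4.5
position: [0.4364, -0.1867, 0.14]
tool_rot: [3.141, 0.0, 1.584]
force: [0.2, 0.3, -0.0]
grip_width: 0.0428
t 4.5 pos [ 0.4364 -0.1867  0.14  ] rpy [179.95   0.    90.73] F [ 0.2  0.3 -0. ] M [0.01 0.07 0.02] w 0.0428 q [-0.07  0.46  0.46  2.09 -0.33  0.66  0.62]
t[xyz] [-1.  -0.9  1. ] r[xyz] [0.05 0.   0.13]
```

View pics/c_wrist.png

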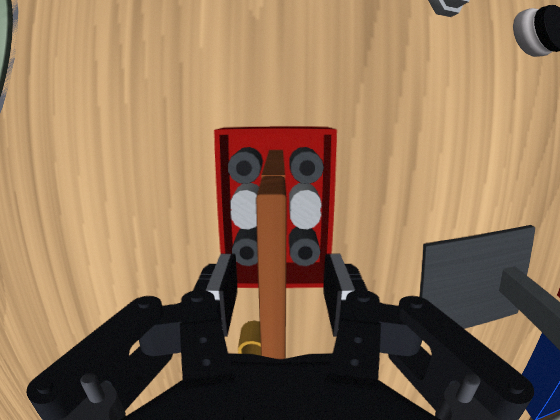

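The fingers straddle the bar at columns 250–287; the bar sits about 1–2 mm to the -x side of their midpoint. I'll shift slightly and close.

```bash
python3 -m creep '[{"rx":0,"ry":0,"rz":0,"tx":-0.5,"ty":-1.5,"tz":0.5,"hand":0.5},{"rx":0,"ry":0,"rz":0,"tx":-0.5,"ty":-1.5,"tz":0.5,"hand":1},{"rx":0,"ry":0,"rz":0,"tx":-0.5,"ty":-1.5,"tz":0.5,"hand":1},{"rx":0,"ry":0,"rz":0,"tx":-0.5,"ty":-1.5,"tz":0.5,"hand":1},{"rx":0,"ry":0,"rz":0,"tx":-0.5,"ty":-1.5,"tz":0.5,"hand":1},{"rx":0,"ry":0,"rz":0,"tx":-0.5,"ty":-1.5,"tz":0.5,"hand":1}]' 70; python3 go.py .4355 -.1877 .25 90.6
```

```text
clock: 5.15
position: [0.434, -0.1875, 0.1394]
tool_rot: [3.141, -0.0, 1.583]
force: [-5.9, 2.7, 13.7]
grip_width: 0.0107
t 5.15 pos [ 0.434  -0.1875  0.1394] rpy [ 1.7999e+02 -2.0000e-02  9.0680e+01] F [-5.9  2.7 13.7] M [0.27 1.35 0.08] w 0.0107 q [-0.07  0.46  0.46  2.09 -0.33  0.65  0.63]
t[xyz] [  -0.2    1.5 -110.6] r[xyz] [ 0.01 -0.02  0.08]
```

```bash
python3 -m creep '[{"rx":0,"ry":0,"rz":0,"tx":0,"ty":0.5,"tz":-15,"hand":1},{"rx":0,"ry":0,"rz":0,"tx":0,"ty":1,"tz":-40,"hand":1},{"rx":0,"ry":0,"rz":-2,"tx":0,"ty":1.5,"tz":-70,"hand":1},{"rx":0,"ry":0,"rz":-4,"tx":0,"ty":1.5,"tz":-100,"hand":1},{"rx":0,"ry":0,"rz":-7,"tx":0,"ty":1.5,"tz":-111,"hand":1},{"rx":0,"ry":0,"rz":-7,"tx":0,"ty":1.5,"tz":-111,"hand":1},{"rx":0,"ry":0,"rz":-7,"tx":0,"ty":1.5,"tz":-111,"hand":1}]' 70; python3 go.py .4355 -.1877 .25 90.6; python3 -c "
from h import *
import pickle
p=grab('wrist','d_wrist');pickle.dump(p,open('d.pkl','wb'))
p=grab('side','d_side');pickle.dump(p,open('ds.pkl','wb'))
"
```

```text
clock: 5.85
position: [0.4355, -0.1872, 0.2493]
tool_rot: [-3.141, -0.0, 1.704]
force: [-0.5, -0.5, -4.3]
grip_width: 0.0104
t 5.85 pos [ 0.4355 -0.1872  0.2493] rpy [-1.7999e+02 -2.0000e-02  9.7610e+01] F [-0.5 -0.5 -4.3] M [-0.01  0.02 -0.03] w 0.0104 q [-0.14  0.29  0.53  1.98 -0.18  0.92  0.61]
t[xyz] [-0.5 -0.1 -0.7] r[xyz] [-0.01 -0.02  7.01]
```

View pics/d_wrist.png

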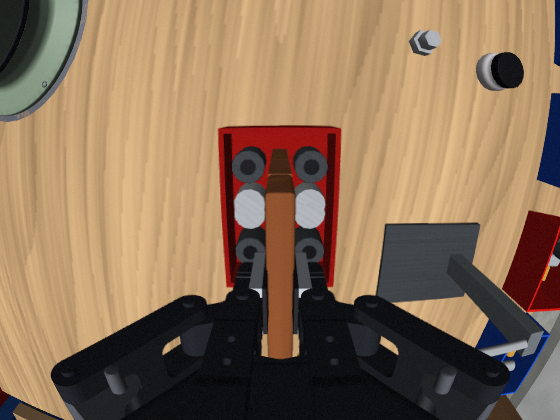

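View pics/d_side.png

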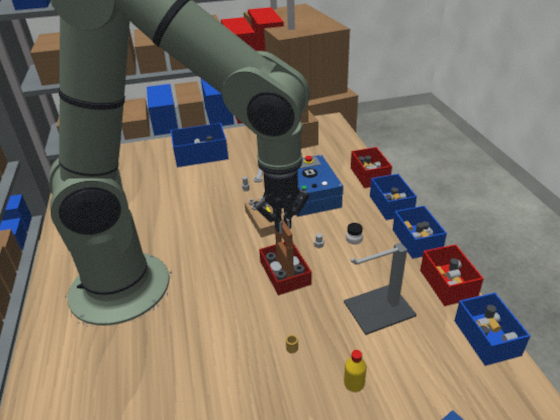

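```bash
python3 -c "
import cv2
a=cv2.imread('pics/d_wrist.png');cv2.imwrite('pics/d_zoom.png',cv2.resize(a[210:380,370:560],(760,680),interpolation=cv2.INTER_CUBIC)[:600])
a=cv2.imread('pics/d_side.png');cv2.imwrite('pics/ds_zoom.png',cv2.resize(a[235:335,335:425],(540,600),interpolation=cv2.INTER_CUBIC))"
```

```text
(no output)
```

View pics/d_zoom.png

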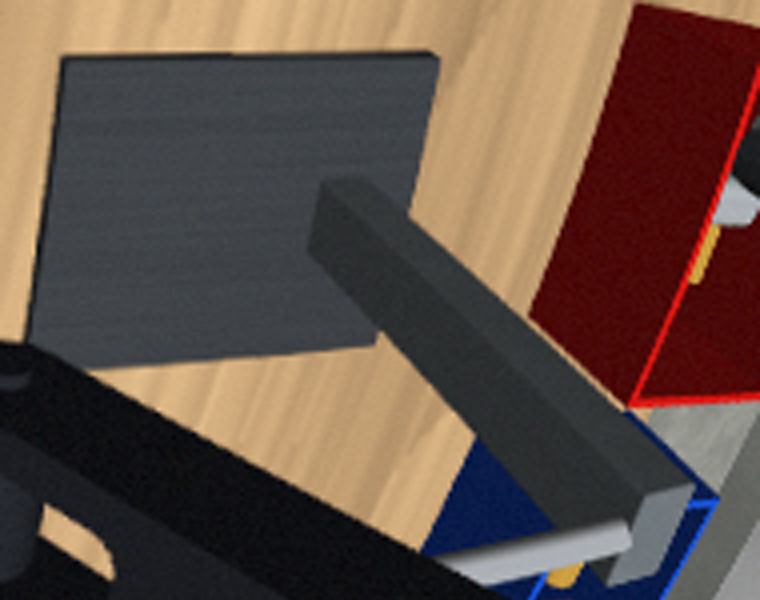

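View pics/ds_zoom.png

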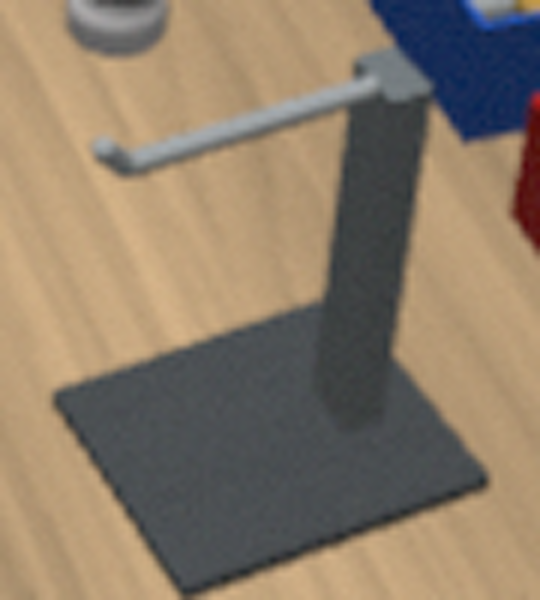

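Run:
```python
from fit import *
import pickle
d=pickle.load(open('d.pkl','rb'));s=pickle.load(open('ds.pkl','rb'));b=pickle.load(open('b.pkl','rb'))
zd=lambda a:(np.array(a)+.5)/4+[369.5,209.5]
zs=lambda a:(np.array(a)+.5)/6+[334.5,234.5]
zt=lambda a:np.array(a)/2.963+[160,150]
m=lambda a:np.array(a,float)/1e3
t=grab("top")
O={"wf":(d,m([[-30,60,10],[120,60,10],[120,-60,10]]),zd([(65,62),(437,62),(375,345)])),
"wh":(d,m([[75,0,200]]),zd([(628,535)])),
"sf":(s,m([[-30,60,10],[-30,-60,10],[120,-60,10]]),zs([(55,398),(185,588),(487,478)])),
"sh":(s,m([[-37,0,200],[75,0,200],[-51,0,212]]),zs([(128,158),(375,92),(103,148)])),
"t":(t,m([[120,60,10],[-30,60,10],[-51,0,210],[75,0,205]]),zt([(531,54),(550,175),(632,161),(613,52)])),
}
for k in (["wf"],["wf","wh"],["sf"],["sh"],["t"],["wf","wh","sf","sh"],list(O)):
    q,f=fit([O[i] for i in k],[.62,-.29,.14]); print(k,np.round(q,4),np.degrees(q[2]).round(2),f.tolist())
```

```text
['wf'] [ 0.6191 -0.2869  0.127 ] 7.28 [[-0.2, 0.2], [0.9, -0.9], [-0.4, 0.7]]
['wf', 'wh'] [ 0.6199 -0.2868  0.129 ] 7.39 [[0.2, 0.3], [1.3, -1.0], [0.1, 0.5], [-3.4, -0.2]]
['sf'] [ 0.6179 -0.291   0.1352] 7.75 [[-0.8, -0.9], [-0.0, 0.8], [0.9, -0.2]]
['sh'] [ 0.6216 -0.2883  0.1006] 5.76 [[0.1, 0.5], [0.9, -0.8], [-1.0, 0.0]]
['t'] [ 0.6193 -0.2896  0.1334] 7.64 [[-0.2, -0.2], [-0.0, -0.3], [0.2, 1.0], [-0.1, -0.3]]
['wf', 'wh', 'sf', 'sh'] [ 0.6203 -0.2874  0.1297] 7.43 [[0.4, 0.7], [1.4, -0.7], [0.2, 0.8], [-3.4, 0.2], [-0.3, -2.2], [0.2, -0.5], [1.1, -1.2], [-0.4, 0.7], [-0.2, -1.5], [-1.3, 0.3]]
['wf', 'wh', 'sf', 'sh', 't'] [ 0.6202 -0.2879  0.1322] 7.58 [[0.1, 1.1], [1.2, -0.6], [0.2, 0.9], [-3.6, 0.4], [-0.4, -2.0], [0.2, -0.4], [1.1, -1.1], [-0.3, 0.9], [-0.3, -1.4], [-1.3, 0.5], [-0.6, -0.4], [-0.5, -0.6], [-0.3, 0.7], [-0.6, -0.6]]
```

```bash
python3 go.py .5005 -.3037 .2444 97.5 .6195 -.288 .2444 97.5
```

```text
t 6.0 pos [ 0.4353 -0.1873  0.2489] rpy [-1.7991e+02 -2.0000e-02  9.7630e+01] F [-0.   0.2 -3.9] M [-0.01  0.01  0.  ] w 0.0102 q [-0.14  0.29  0.53  1.98 -0.18  0.92  0.61]
t[xyz] [-124.    49.1    4.4] r[xyz] [-0.09 -0.02  0.13]
t[xyz] [-124.3  169.2    4.2] r[xyz] [-0.09 -0.02  0.13]
```

```bash
python3 -m creep '[{"rx":0,"ry":0,"rz":0,"tx":-20,"ty":8,"tz":1,"hand":1},{"rx":0,"ry":0,"rz":0,"tx":-55,"ty":20,"tz":2,"hand":1},{"rx":0,"ry":0,"rz":0,"tx":-90,"ty":35,"tz":4,"hand":1},{"rx":0,"ry":0,"rz":0,"tx":-115,"ty":45,"tz":4.4,"hand":1},{"rx":0,"ry":0,"rz":0,"tx":-124,"ty":49,"tz":4.4,"hand":1},{"rx":0,"ry":0,"rz":0,"tx":-124,"ty":49,"tz":4.4,"hand":1},{"rx":0,"ry":0,"rz":0,"tx":-124,"ty":49,"tz":4.4,"hand":1},{"rx":0,"ry":0,"rz":0,"tx":-124,"ty":49,"tz":4.4,"hand":1}]'; python3 go.py .5005 -.3037 .2444 97.5 .6195 -.288 .2444 97.5;  python3 -c "
from h import *
import pickle
p=grab('side','e_side')
cv2.imwrite('pics/e_zoom.png',cv2.resize(p['pixels'][180:340,260:430],(638,600),interpolation=cv2.INTER_CUBIC))
p=grab('top','e_top')
cv2.imwrite('pics/e_topz.png',cv2.resize(p['pixels'][150:270,310:430],(600,600),interpolation=cv2.INTER_CUBIC))
"
```

```text
clock: 6.8
position: [0.5007, -0.3028, 0.2452]
tool_rot: [-3.141, -0.001, 1.706]
force: [-1.0, 0.3, -3.1]
grip_width: 0.0107
t 6.8 pos [ 0.5007 -0.3028  0.2452] rpy [-1.7999e+02 -4.0000e-02  9.7720e+01] F [-1.   0.3 -3.1] M [ 0.02 -0.03 -0.01] w 0.0107 q [ 0.09  0.49  0.51  1.71 -0.28  1.01  0.83]
t[xyz] [-0.9 -0.3  0.8] r[xyz] [-0.01 -0.04  0.22]
t[xyz] [ -1.3 119.8   0.8] r[xyz] [-0.01 -0.04  0.22]
```

View pics/e_zoom.png

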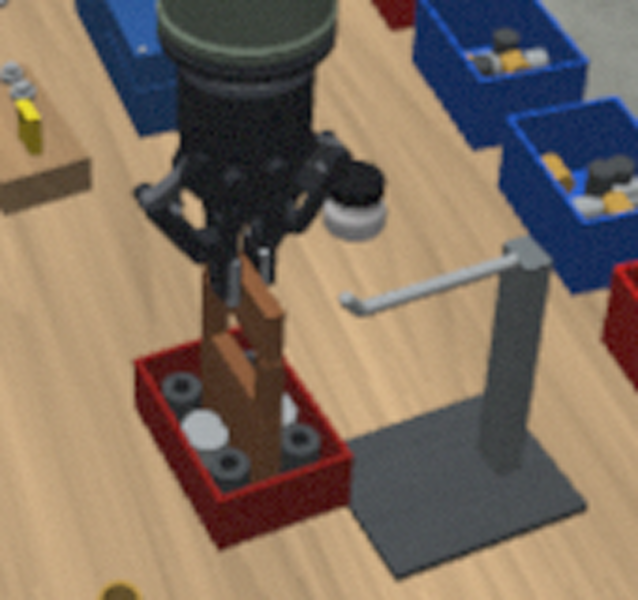

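View pics/e_topz.png

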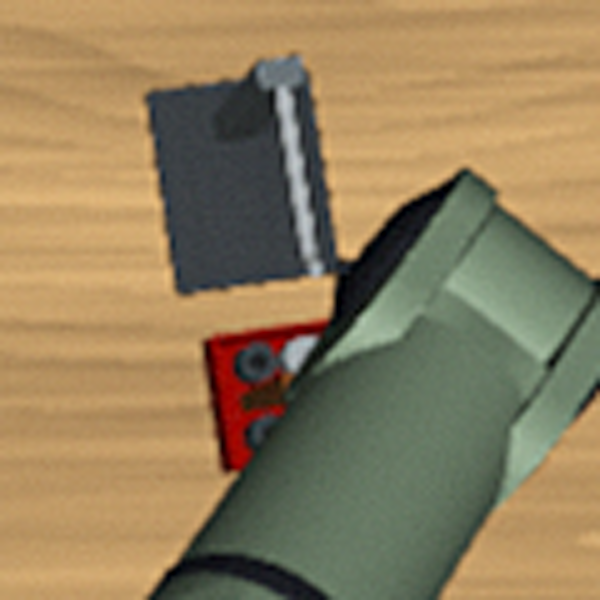

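Caddy hangs level in front of the hook, window facing its tip. I'll thread it.

```bash
python3 -m creep '[{"rx":0,"ry":0,"rz":0.2,"tx":-1,"ty":15,"tz":0.8,"hand":1},{"rx":0,"ry":0,"rz":0.2,"tx":-1,"ty":35,"tz":0.8,"hand":1},{"rx":0,"ry":0,"rz":0.2,"tx":-1,"ty":55,"tz":0.8,"hand":1},{"rx":0,"ry":0,"rz":0.2,"tx":-1,"ty":75,"tz":0.8,"hand":1},{"rx":0,"ry":0,"rz":0.2,"tx":-1,"ty":85,"tz":0.8,"hand":1},{"rx":0,"ry":0,"rz":0.2,"tx":-1,"ty":85,"tz":0.8,"hand":1}]'; python3 go.py .6195 -.288 .2444 97.5;  python3 -c "
from h import *
import pickle
p=grab('side','f_side')
cv2.imwrite('pics/f_zoom.png',cv2.resize(p['pixels'][180:340,280:430],(562,600),interpolation=cv2.INTER_CUBIC))
"
```

```text
clock: 7.5
position: [0.586, -0.2926, 0.2442]
tool_rot: [-3.141, -0.0, 1.703]
force: [-1.3, 0.7, -3.8]
grip_width: 0.0104
t 7.5 pos [ 0.586  -0.2926  0.2442] rpy [-1.7999e+02 -1.0000e-02  9.7570e+01] F [-1.3  0.7 -3.8] M [-0.01  0.05 -0.03] w 0.0104 q [ 0.06  0.61  0.5   1.52 -0.31  1.09  0.76]
t[xyz] [ 0.1 33.8 -0.2] r[xyz] [-0.01 -0.01  0.07]
```

View pics/f_zoom.png

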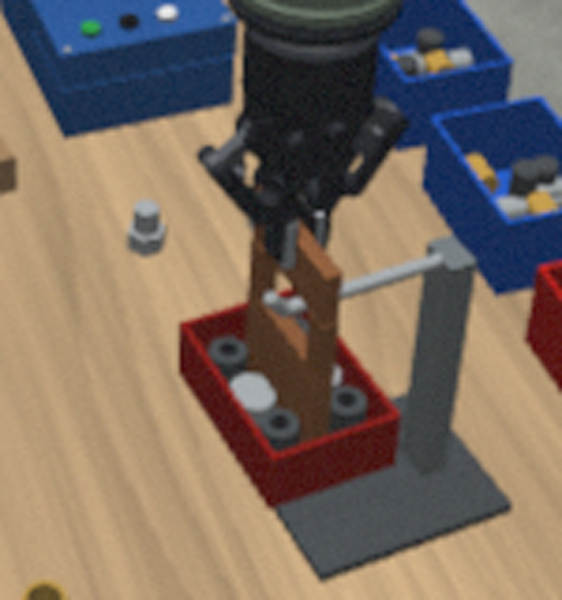

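The hook tip (about (270,300) in the crop) is already through the window with clearance. On to the hanging point, then lower.

```bash
python3 -m creep '[{"rx":0,"ry":0,"rz":0,"tx":0,"ty":15,"tz":0,"hand":1},{"rx":0,"ry":0,"rz":0,"tx":0,"ty":30,"tz":0,"hand":1},{"rx":0,"ry":0,"rz":0,"tx":0,"ty":34,"tz":0,"hand":1},{"rx":0,"ry":0,"rz":0,"tx":0,"ty":34,"tz":6,"hand":1},{"rx":0,"ry":0,"rz":0,"tx":0,"ty":34,"tz":13,"hand":1},{"rx":0,"ry":0,"rz":0,"tx":0,"ty":34,"tz":18,"hand":1},{"rx":0,"ry":0,"rz":0,"tx":0,"ty":34,"tz":18,"hand":1}]'; python3 go.py .6195 -.288 .2224 97.5
```

```text
clock: 8.25
position: [0.6182, -0.289, 0.2256]
tool_rot: [-3.14, -0.001, 1.701]
force: [0.1, 0.1, -2.9]
grip_width: 0.0105
t 8.25 pos [ 0.6182 -0.289   0.2256] rpy [-1.7992e+02 -4.0000e-02  9.7460e+01] F [ 0.1  0.1 -2.9] M [ 0.02 -0.01  0.06] w 0.0105 q [ 0.06  0.67  0.48  1.45 -0.33  1.1   0.74]
t[xyz] [0.8 1.4 3.2] r[xyz] [-0.08 -0.04 -0.04]
```

```bash
python3 -m creep '[{"rx":0,"ry":0,"rz":0,"tx":0,"ty":0,"tz":1.5,"hand":1},{"rx":0,"ry":0,"rz":0,"tx":0,"ty":0,"tz":3,"hand":1},{"rx":0,"ry":0,"rz":0,"tx":0,"ty":0,"tz":3.5,"hand":1},{"rx":0,"ry":0,"rz":0,"tx":0,"ty":0,"tz":3.5,"hand":1}]'; python3 go.py .6195 -.288 .2224 97.5;  python3 -c "
from h import *
import pickle
p=grab('side','g_side')
cv2.imwrite('pics/g_zoom.png',cv2.resize(p['pixels'][180:340,280:430],(562,600),interpolation=cv2.INTER_CUBIC))
"
```

```text
clock: 8.65
position: [0.619, -0.289, 0.2231]
tool_rot: [3.142, 0.0, 1.702]
force: [-0.2, -0.6, -2.9]
grip_width: 0.0105
t 8.65 pos [ 0.619  -0.289   0.2231] rpy [180.     0.    97.49] F [-0.2 -0.6 -2.9] M [ 0.    0.01 -0.08] w 0.0105 q [ 0.06  0.67  0.48  1.46 -0.33  1.09  0.74]
t[xyz] [0.9 0.6 0.7] r[xyz] [ 0.    0.   -0.01]
```

View pics/g_zoom.png

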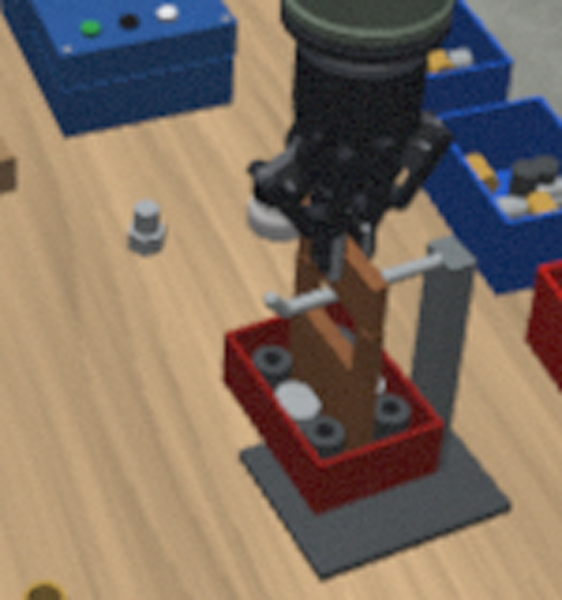

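```bash
python3 -m creep '[{"rx":0,"ry":0,"rz":0,"tx":0,"ty":0,"tz":1,"hand":1},{"rx":0,"ry":0,"rz":0,"tx":0,"ty":0,"tz":1.5,"hand":1},{"rx":0,"ry":0,"rz":0,"tx":0,"ty":0,"tz":2,"hand":1},{"rx":0,"ry":0,"rz":0,"tx":0,"ty":0,"tz":2,"hand":1}]'; python3 go.py .6195 -.288 .2224 97.5
```

```text
clock: 9.1
position: [0.6192, -0.2891, 0.2219]
tool_rot: [3.141, 0.0, 1.701]
force: [-2.5, 1.1, 8.6]
grip_width: 0.0107
t 9.1 pos [ 0.6192 -0.2891  0.2219] rpy [1.7995e+02 2.0000e-02 9.7490e+01] F [-2.5  1.1  8.6] M [0.48 0.66 0.03] w 0.0107 q [ 0.06  0.68  0.48  1.46 -0.33  1.09  0.74]
t[xyz] [ 1.1  0.5 -0.5] r[xyz] [ 0.05  0.02 -0.01]
```

```bash
python3 -m creep '[{"rx":0,"ry":0,"rz":0,"tx":0,"ty":0,"tz":-0.7,"hand":1},{"rx":0,"ry":0,"rz":0,"tx":0,"ty":0,"tz":-0.7,"hand":1}]'; python3 -c "
from h import *
import pickle
p=grab('side','h_side')
cv2.imwrite('pics/h_zoom.png',cv2.resize(p['pixels'][230:330,330:405],(600,800),interpolation=cv2.INTER_CUBIC)[:600])
T=lambda L:np.array([.619,-.289,0])+np.array(L)@R.from_euler('z',7.5,degrees=True).as_matrix().T
s=bot.observe(); z0=s['position'][2]-.1394
L=np.array([[-6,30,122],[-6,-30,122],[-6,-30,80],[-6,30,80]])/1e3+[0,0,z0]
print(np.round((proj(p,T(L))-[330,230])*8), s['force'],s['moment'],z0)
"
```

```text
clock: 9.3
position: [0.6191, -0.2891, 0.222]
tool_rot: [3.141, 0.0, 1.701]
force: [-1.4, 0.8, 2.7]
grip_width: 0.0107
[[247. 153.]
 [348. 281.]
 [338. 385.]
 [239. 256.]] [-0.3608145   0.86820776  3.76077859] [ 0.16122859  0.25021733 -0.00686492] 0.08260895338763757
```

View pics/h_zoom.png

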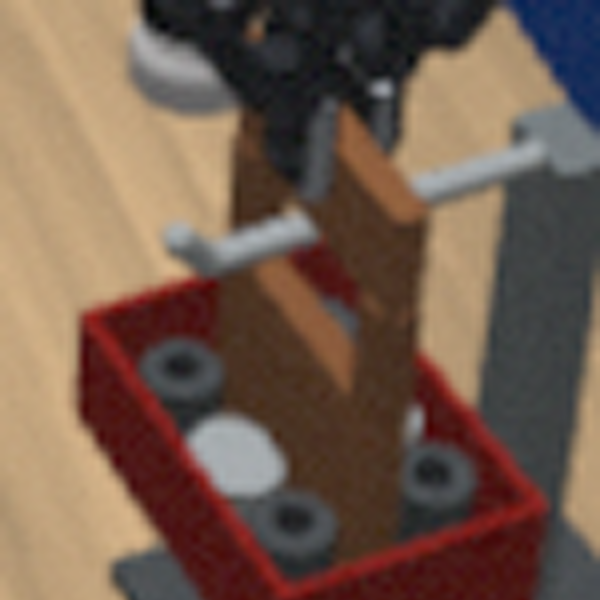

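The bar sits at the middle of the window's upper edge (contact near (303,215)), with contact force measured. Releasing.

```bash
python3 -m creep '[{"rx":0,"ry":0,"rz":0,"tx":0,"ty":0,"tz":0,"hand":0.6},{"rx":0,"ry":0,"rz":0,"tx":0,"ty":0,"tz":0,"hand":0.3},{"rx":0,"ry":0,"rz":0,"tx":0,"ty":0,"tz":0,"hand":0},{"rx":0,"ry":0,"rz":0,"tx":0,"ty":0,"tz":0,"hand":0},{"rx":0,"ry":0,"rz":0,"tx":0,"ty":0,"tz":0,"hand":0}]'; python3 go.py .6195 -.288 .2224 97.5; python3 -c "
from h import *
p=grab('side','i_side')
cv2.imwrite('pics/i_zoom.png',cv2.resize(p['pixels'][180:340,280:430],(562,600),interpolation=cv2.INTER_CUBIC))"
```

```text
clock: 9.85
position: [0.619, -0.289, 0.2217]
tool_rot: [-3.142, 0.0, 1.702]
force: [0.4, 1.1, -0.1]
grip_width: 0.0427
t 9.85 pos [ 0.619  -0.289   0.2217] rpy [-180.      0.     97.49] F [ 0.4  1.1 -0.1] M [-0.01  0.    0.04] w 0.0427 q [ 0.06  0.68  0.48  1.46 -0.33  1.09  0.74]
t[xyz] [ 0.9  0.6 -0.7] r[xyz] [-0.    0.   -0.01]
```

View pics/i_zoom.png

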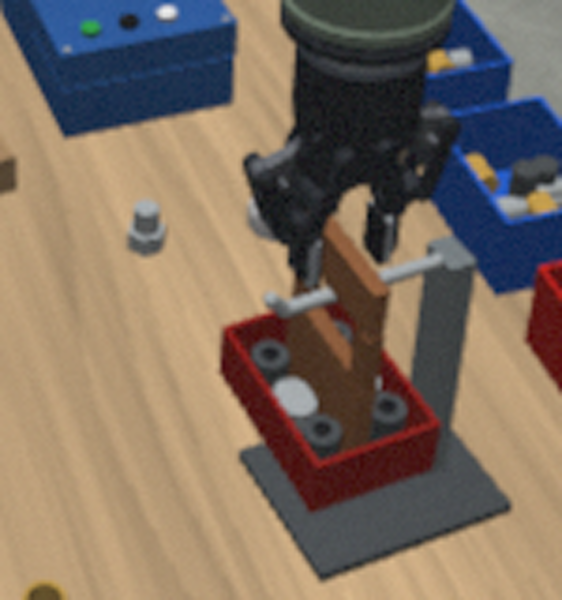

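The caddy hangs freely on the hook. Rising, then over to the key.

```bash
python3 -m creep '[{"rx":0,"ry":0,"rz":0,"tx":0,"ty":0,"tz":-20,"hand":0},{"rx":0,"ry":0,"rz":0,"tx":0,"ty":0,"tz":-50,"hand":0},{"rx":0,"ry":0,"rz":0,"tx":0,"ty":0,"tz":-85,"hand":0},{"rx":0,"ry":0,"rz":0,"tx":0,"ty":0,"tz":-90,"hand":0}]'; python3 go.py .459 .07 .28 99
```

```text
clock: 10.3
position: [0.6199, -0.2899, 0.3159]
tool_rot: [3.137, 0.003, 1.701]
force: [0.6, -0.5, -0.2]
grip_width: 0.043
t 10.3 pos [ 0.6199 -0.2899  0.3159] rpy [1.7974e+02 1.6000e-01 9.7480e+01] F [ 0.6 -0.5 -0.2] M [-0.02  0.01  0.04] w 0.043 q [ 0.05  0.6   0.52  1.34 -0.3   1.27  0.71]
t[xyz] [ 377.9 -112.9   34.4] r[xyz] [ 0.26  0.16 -1.52]
```

```bash
python3 -m creep '[{"rx":0,"ry":0,"rz":-1.5,"tx":378,"ty":-113,"tz":10,"hand":0},{"rx":0,"ry":0,"rz":-1.5,"tx":378,"ty":-113,"tz":10,"hand":0},{"rx":0,"ry":0,"rz":-1.5,"tx":378,"ty":-113,"tz":20,"hand":0},{"rx":0,"ry":0,"rz":-1.5,"tx":378,"ty":-113,"tz":25,"hand":0},{"rx":0,"ry":0,"rz":-1.5,"tx":378,"ty":-113,"tz":32,"hand":0},{"rx":0,"ry":0,"rz":-1.5,"tx":378,"ty":-113,"tz":32,"hand":0},{"rx":0,"ry":0,"rz":-1.5,"tx":378,"ty":-113,"tz":32,"hand":0},{"rx":0,"ry":0,"rz":-1.5,"tx":378,"ty":-113,"tz":32,"hand":0}]';python3 -m creep '[{"rx":0,"ry":0,"rz":0,"tx":0,"ty":0,"tz":0,"hand":0},{"rx":0,"ry":0,"rz":0,"tx":0,"ty":0,"tz":0,"hand":0},{"rx":0,"ry":0,"rz":0,"tx":0,"ty":0,"tz":0,"hand":0}]'; python3 go.py .459 .129 .2 99; python3 -c "
from h import *
import pickle
p=grab('wrist','j_wrist');pickle.dump(p,open('j.pkl','wb'))
p=grab('side','j_side')"
```

```text
clock: 11.1
position: [0.4563, 0.073, 0.2795]
tool_rot: [3.141, -0.0, 1.728]
force: [1.1, 2.0, -0.6]
grip_width: 0.0425
clock: 11.4
position: [0.458, 0.0703, 0.2798]
tool_rot: [3.141, 0.0, 1.727]
force: [0.6, -0.2, 0.2]
grip_width: 0.0427
t 11.4 pos [0.458  0.0703 0.2798] rpy [1.7998e+02 2.0000e-02 9.8930e+01] F [ 0.6 -0.2  0.2] M [-0.01 -0.04  0.02] w 0.0427 q [-0.67  0.22  0.46  1.96 -0.12  0.98  0.01]
t[xyz] [57.9 10.  79.8] r[xyz] [ 0.02  0.02 -0.07]
```

View pics/j_wrist.png

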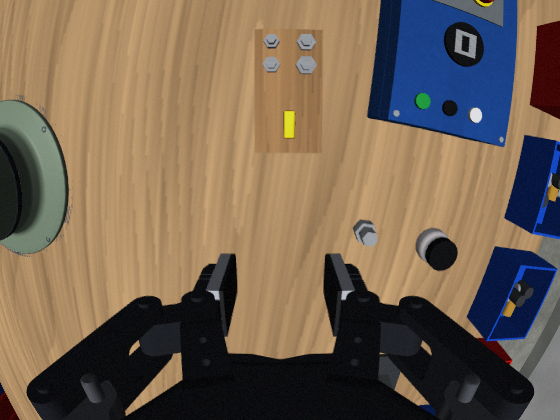

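View pics/j_side.png

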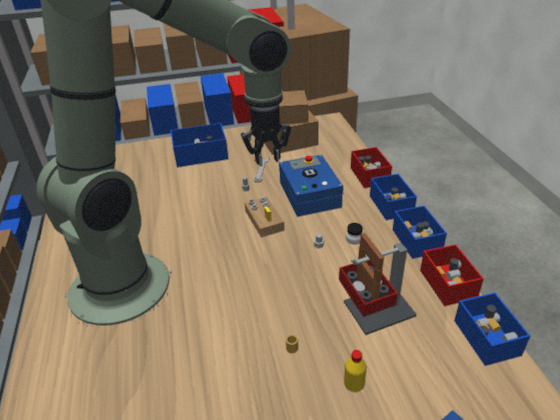

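Wrist view: key head top at (289,124), block corners (255,30),(322,30),(322,153),(255,153), lock square at (465,44). The side view shows the caddy hanging on the hook.

```bash
python3 -c "
import cv2
a=cv2.imread('pics/j_wrist.png');cv2.imwrite('pics/j_z1.png',cv2.resize(a[20:165,240:340],(400,580),interpolation=cv2.INTER_CUBIC))
cv2.imwrite('pics/j_z2.png',cv2.resize(a[0:150,360:530],(680,600),interpolation=cv2.INTER_CUBIC))"
```

```text
(no output)
```

View pics/j_z1.png

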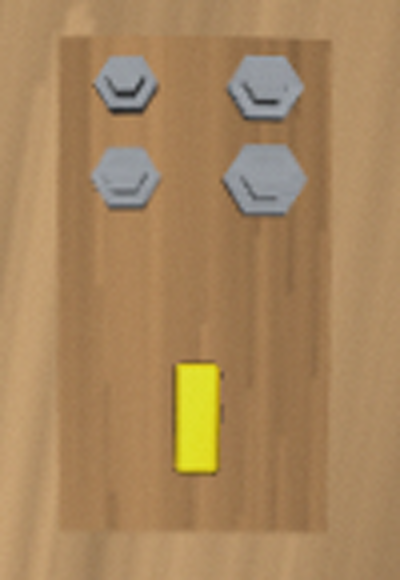

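View pics/j_z2.png

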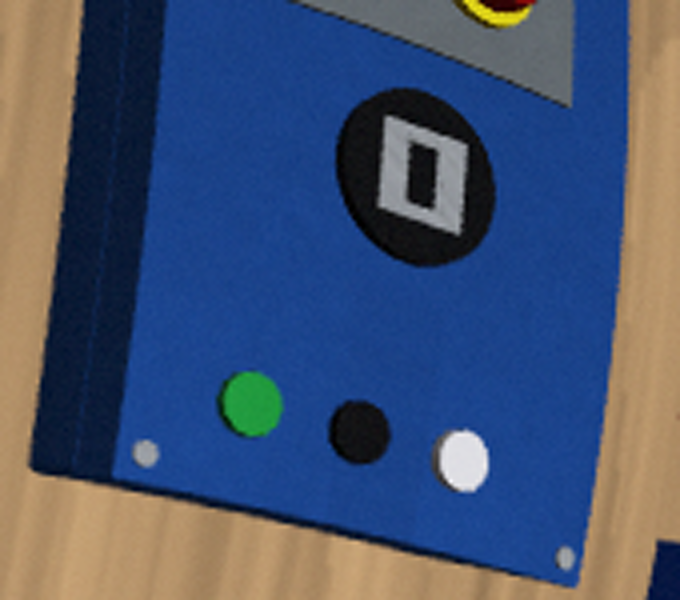

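Run:
```python
from fit import *
import pickle
p=pickle.load(open('j.pkl','rb'))
z1=lambda a:(np.array(a)+.5)/4+[239.5,19.5]
z2=lambda a:(np.array(a)+.5)/4+[359.5,-.5]
k=np.array([[-6,15,76],[6,15,76],[6,-15,76],[-6,-15,76]])/1e3
b=np.array([[-40,75,36],[40,75,36],[40,-75,36],[-40,-75,36]])/1e3
q,f=fit([(p,k,z1([(176,364),(218,363),(217,472),(177,472)]))],[.46,.13,.15]);print("key",np.round(q,4),np.degrees(q[2]),f.tolist())
q,f=fit([(p,b,z1([(60,38),(331,40),(327,531),(58,530)]))],[.46,.17,.15]);print("block",np.round(q,4),np.degrees(q[2]),f.tolist())
print("key exp",q[:2]+R.from_euler('z',q[2]).apply([0,-.04,0])[:2])
for c in [(423,174)]: print("lock",onz(p,z2(c),.096))
q4=[onz(p,z2(c),.096)[:2] for c in [(388,115),(468,143),(461,235),(378,207)]]; q4=np.array(q4); print(q4, q4.mean(0)); 
for i in range(4):
    d=q4[(i+1)%4]-q4[i]; print(np.hypot(*d)*1e3, np.degrees(np.arctan2(d[1],d[0])))
```

```text
key [0.4601 0.1346 0.1605] 9.194350537573246 [[-0.5, -0.6], [0.4, -0.4], [0.7, 0.5], [-0.6, 0.5]]
block [0.4543 0.1741 0.1516] 8.684931691371242 [[-0.3, -0.5], [0.1, -0.1], [-0.1, 0.4], [0.2, 0.2]]
key exp [0.46031252 0.13455362]
lock [0.63700568 0.26739098 0.096     ]
[[0.62363813 0.28096989]
 [0.65118381 0.28229011]
 [0.6520807  0.25381766]
 [0.62363909 0.25274972]] [0.63763543 0.26745685]
27.577300390903382 2.7439929546312634
28.486569364349695 -88.19575132221911
28.46165226863229 -177.84964459455844
28.220164557389133 90.00196333337293
```

```bash
python3 go.py .4602 .1346 .12 99 .4602 .1346 .046 99
```

```text
t 11.5 pos [0.4581 0.07   0.2798] rpy [1.7999e+02 2.0000e-02 9.8880e+01] F [0.2 0.3 0.4] M [-0.05  0.02  0.  ] w 0.0426 q [-0.67  0.22  0.46  1.96 -0.12  0.98  0.  ]
t[xyz] [ 63.5  12.  159.7] r[xyz] [ 0.01  0.02 -0.12]
t[xyz] [ 63.6  12.  233.7] r[xyz] [ 0.01  0.02 -0.12]
```

```bash
python3 -m creep '[{"rx":0,"ry":0,"rz":-0.1,"tx":35,"ty":7,"tz":30,"hand":0},{"rx":0,"ry":0,"rz":-0.1,"tx":63.5,"ty":12,"tz":65,"hand":0},{"rx":0,"ry":0,"rz":-0.1,"tx":63.5,"ty":12,"tz":110,"hand":0},{"rx":0,"ry":0,"rz":-0.1,"tx":63.5,"ty":12,"tz":140,"hand":0},{"rx":0,"ry":0,"rz":-0.1,"tx":63.5,"ty":12,"tz":152,"hand":0},{"rx":0,"ry":0,"rz":-0.1,"tx":63.5,"ty":12,"tz":152,"hand":0},{"rx":0,"ry":0,"rz":-0.1,"tx":63.5,"ty":12,"tz":152,"hand":0}]';python3 go.py .4602 .1346 .046 99; python3 -c "
from h import *
import pickle
p=grab('wrist','k_wrist');pickle.dump(p,open('k.pkl','wb'))"
```

```text
clock: 12.2
position: [0.4605, 0.1353, 0.1288]
tool_rot: [3.14, -0.0, 1.728]
force: [-0.2, -0.2, 0.1]
grip_width: 0.0429
t 12.2 pos [0.4605 0.1353 0.1288] rpy [ 1.7993e+02 -1.0000e-02  9.9020e+01] F [-0.2 -0.2  0.1] M [-0.   -0.01  0.02] w 0.0429 q [-0.67  0.47  0.34  2.08 -0.26  0.63  0.01]
t[xyz] [-0.7 -0.5 82.8] r[xyz] [ 0.07 -0.01  0.02]
```

View pics/k_wrist.png

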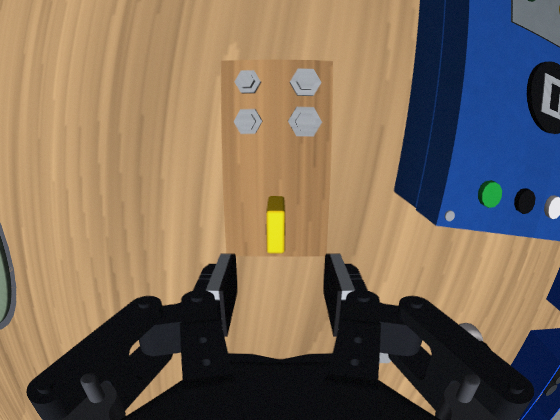

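Run:
```python
from fit import *
import pickle
p=pickle.load(open('k.pkl','rb'))
cv2.imwrite('pics/k_z.png',cv2.resize(p['pixels'][190:265,230:330],(800,600),interpolation=cv2.INTER_CUBIC))
m=cv2.inRange(p['pixels'],(0,190,200),(90,255,255)); ys,xs=np.nonzero(m); i=(abs(xs-276)<20)&(abs(ys-230)<40); xs,ys=xs[i],ys[i]
print(len(xs),xs.min(),xs.max(),ys.min(),ys.max(),xs.mean(),ys.mean(),onz(p,(xs.mean(),ys.mean()),.076))
k=np.array([[-6,15,76],[6,15,76],[6,-15,76],[-6,-15,76]])/1e3
l,r,t,b=xs.min()-.5,xs.max()+.5,ys.min()-.5,ys.max()+.5
print(fit([(p,k,[(l,t),(r,t),(r,b),(l,b)])],[.46,.13,.15]))
```

```text
635 267 283 211 252 275.1291338582677 231.42047244094488 [0.45966533 0.13532112 0.076     ]
(array([0.45964775, 0.1348238 , 0.15236357]), array([[-1.1, -0.7],
       [ 1. , -0.7],
       [ 0.6,  0.9],
       [-0.6,  0.8]]))
```

View pics/k_z.png

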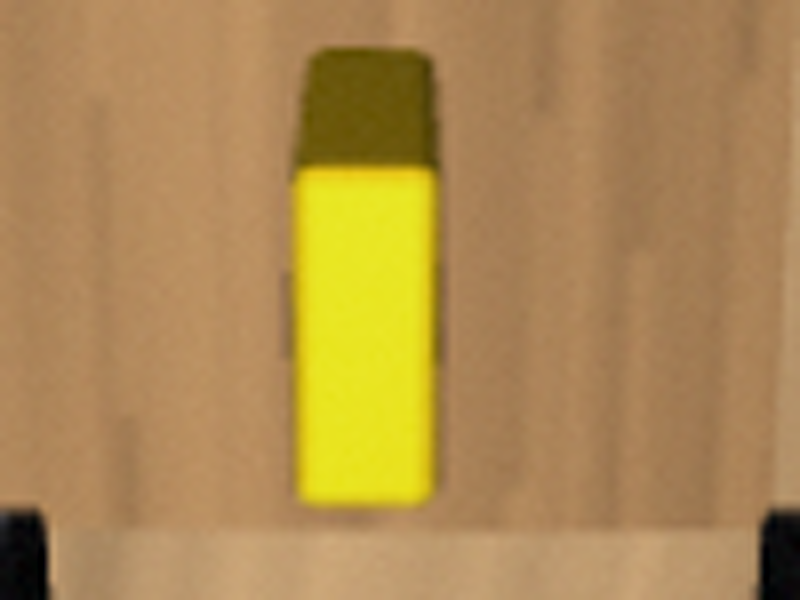

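```bash
python3 -m creep '[{"rx":0,"ry":0,"rz":0,"tx":-0.3,"ty":-0.6,"tz":30,"hand":0.2},{"rx":0,"ry":0,"rz":0,"tx":-0.3,"ty":-0.6,"tz":60,"hand":0.2},{"rx":0,"ry":0,"rz":0,"tx":-0.3,"ty":-0.6,"tz":78,"hand":0.2},{"rx":0,"ry":0,"rz":0,"tx":-0.3,"ty":-0.6,"tz":81.5,"hand":0.3},{"rx":0,"ry":0,"rz":0,"tx":-0.3,"ty":-0.6,"tz":81.5,"hand":0.3},{"rx":0,"ry":0,"rz":0,"tx":-0.3,"ty":-0.6,"tz":81.5,"hand":0.3}]';python3 go.py .4597 .1348 .046 99; python3 -c "
from h import *
import pickle
p=grab('wrist','l_wrist');pickle.dump(p,open('l.pkl','wb'))"
```

```text
clock: 12.85
position: [0.4599, 0.1355, 0.0476]
tool_rot: [3.14, -0.001, 1.729]
force: [-0.4, -0.6, 0.3]
grip_width: 0.0297
t 12.85 pos [0.4599 0.1355 0.0476] rpy [ 1.7989e+02 -3.0000e-02  9.9080e+01] F [-0.4 -0.6  0.3] M [ 0.02  0.03 -0.01] w 0.0297 q [-0.6   0.62  0.25  2.12 -0.34  0.44  0.08]
t[xyz] [-0.7 -0.3  1.6] r[xyz] [ 0.11 -0.03  0.08]
```

View pics/l_wrist.png

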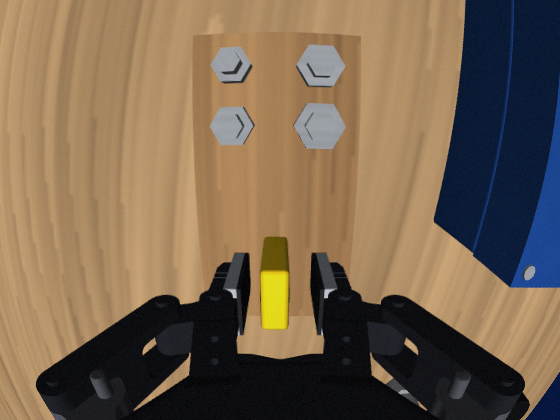

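The key (column 275) is about 2 mm left of the pad midpoint (280), the same 1.5 mm camera bias as with the caddy. Shift and close.

```bash
python3 -m creep '[{"rx":0,"ry":0,"rz":0,"tx":-0.5,"ty":-1.9,"tz":1.5,"hand":0.3},{"rx":0,"ry":0,"rz":0,"tx":-0.5,"ty":-1.9,"tz":1.5,"hand":0.5},{"rx":0,"ry":0,"rz":0,"tx":-0.5,"ty":-1.9,"tz":1.5,"hand":1},{"rx":0,"ry":0,"rz":0,"tx":-0.5,"ty":-1.9,"tz":1.5,"hand":1},{"rx":0,"ry":0,"rz":0,"tx":-0.5,"ty":-1.9,"tz":1.5,"hand":1},{"rx":0,"ry":0,"rz":0,"tx":-0.5,"ty":-1.9,"tz":1.5,"hand":1}]' 90;python3 go.py .4597 .1348 .046 99; python3 -c "
from h import *
import pickle
p=grab('wrist','m_wrist');pickle.dump(p,open('m.pkl','wb'))"
```

```text
clock: 13.5
position: [0.4573, 0.1346, 0.0452]
tool_rot: [3.141, -0.0, 1.729]
force: [-2.3, 0.3, 12.2]
grip_width: 0.0107
t 13.5 pos [0.4573 0.1346 0.0452] rpy [ 1.7999e+02 -2.0000e-02  9.9090e+01] F [-2.3  0.3 12.2] M [-0.12  0.64 -0.04] w 0.0107 q [-0.59  0.62  0.24  2.13 -0.35  0.43  0.08]
t[xyz] [-0.1  2.4 -0.8] r[xyz] [ 0.01 -0.02  0.09]
```

View pics/m_wrist.png

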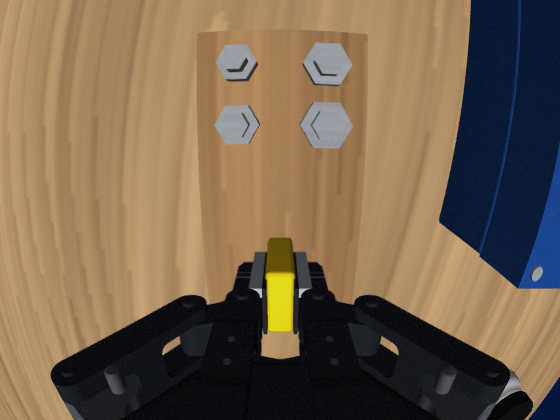

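```bash
python3 -m creep '[{"rx":0,"ry":0,"rz":0,"tx":0,"ty":0.3,"tz":-8,"hand":1},{"rx":0,"ry":0,"rz":0,"tx":0,"ty":0.3,"tz":-20,"hand":1},{"rx":0,"ry":0,"rz":0,"tx":0,"ty":0.3,"tz":-40,"hand":1},{"rx":0,"ry":0,"rz":0,"tx":0,"ty":0.3,"tz":-70,"hand":1},{"rx":0,"ry":0,"rz":0,"tx":0,"ty":0.3,"tz":-110,"hand":1},{"rx":0,"ry":0,"rz":0,"tx":0,"ty":0.3,"tz":-130,"hand":1},{"rx":0,"ry":0,"rz":0,"tx":0,"ty":0.3,"tz":-130,"hand":1}]' 90;python3 go.py .6358 .2674 .175 92; python3 -c "
from h import *
import pickle
p=grab('wrist','n_wrist');pickle.dump(p,open('n.pkl','wb'))
p=grab('side','n_side');pickle.dump(p,open('ns.pkl','wb'))
cv2.imwrite('pics/n_zoom.png',cv2.resize(p['pixels'][120:260,200:380],(771,600),interpolation=cv2.INTER_CUBIC))"
```

```text
clock: 14.25
position: [0.4587, 0.135, 0.178]
tool_rot: [3.137, -0.002, 1.729]
force: [-0.2, 0.1, -1.9]
grip_width: 0.011
t 14.25 pos [0.4587 0.135  0.178 ] rpy [ 1.7974e+02 -1.0000e-01  9.9080e+01] F [-0.2  0.1 -1.9] M [-0.02 -0.02 -0.03] w 0.011 q [-0.72  0.39  0.4   2.05 -0.22  0.74 -0.03]
t[xyz] [102.8 195.7   4.1] r[xyz] [ 0.26 -0.12  7.08]
```

View pics/n_wrist.png

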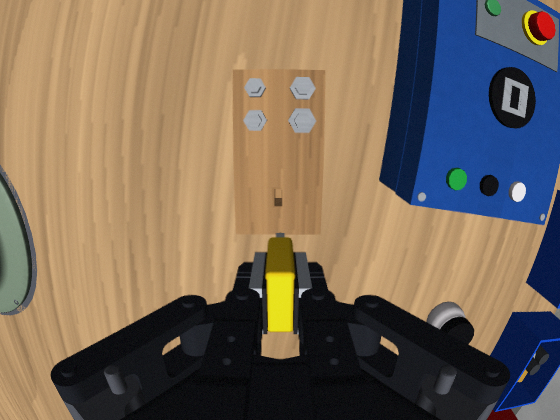

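View pics/n_zoom.png

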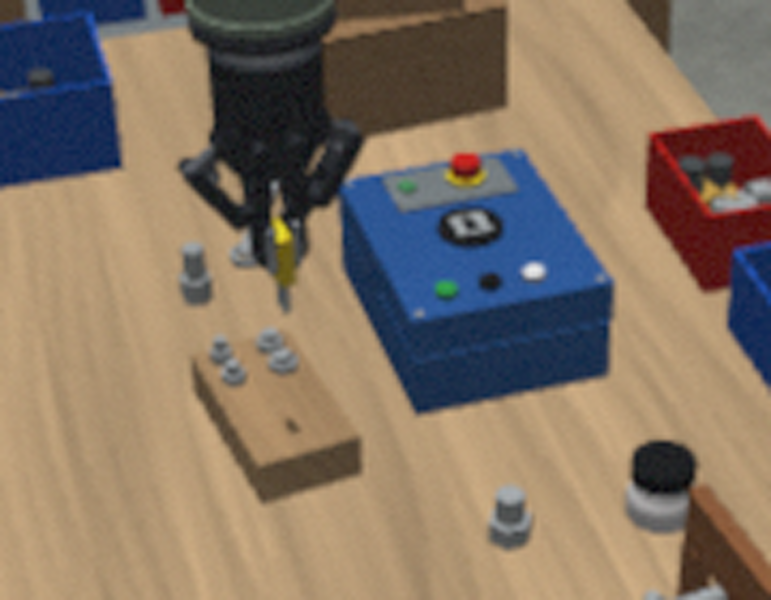

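```bash
python3 - <<'E'
from h import *
import pickle
p=pickle.load(open('n.pkl','rb'))
cv2.imwrite('pics/n_z.png',cv2.resize(p['pixels'][175:235,240:320],(800,600),interpolation=cv2.INTER_CUBIC))
E
python3 go.py .6358 .2674 .238 92
```

```text
t 14.35 pos [0.4575 0.1347 0.1754] rpy [ 1.7994e+02 -3.0000e-02  9.9110e+01] F [0.3 0.4 0.3] M [-0.02  0.01 -0.04] w 0.0107 q [-0.72  0.39  0.39  2.05 -0.22  0.73 -0.03]
t[xyz] [102.8 197.1 -62.4] r[xyz] [ 0.05 -0.04  7.11]
```

View pics/n_z.png

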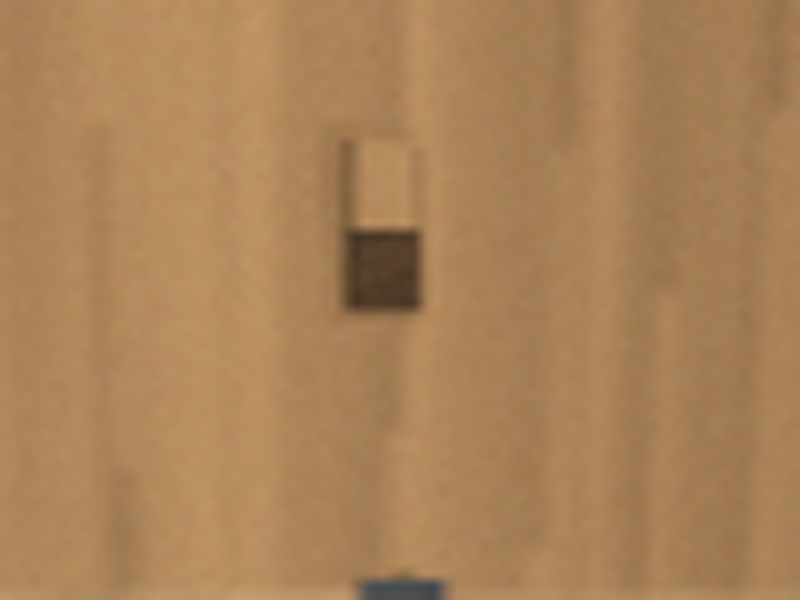

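Run:
```python
from h import *
import pickle
p=pickle.load(open('n.pkl','rb')); g=np.array([.4573,.1346])
p2=grab('wrist','o_wrist'); s=bot.observe()
cv2.imwrite('pics/o_z.png',cv2.resize(p2['pixels'][175:235,240:320],(800,600),interpolation=cv2.INTER_CUBIC))
Rt=R.from_euler('xyz',[np.pi,0,np.radians(99.09)])
for q in (p,p2):
    w=onz(q,(277.75,196.85),.036); print(w, "b+e tool mm", Rt.inv().apply(np.r_[w[:2]-g,0])*1e3)
print(s['position'],np.degrees(s['tool_rot']))
```

```text
[0.45972092 0.13521224 0.036     ] b+e tool mm [2.22078070e-01 2.48723961e+00 3.04599002e-16]
[0.45795671 0.13541717 0.036     ] b+e tool mm [7.03153631e-01 7.77558818e-01 9.52234917e-17]
[0.4572519  0.13457548 0.17468199] [-1.79988762e+02 -5.59189537e-03  9.91036319e+01]
```

View pics/o_z.png

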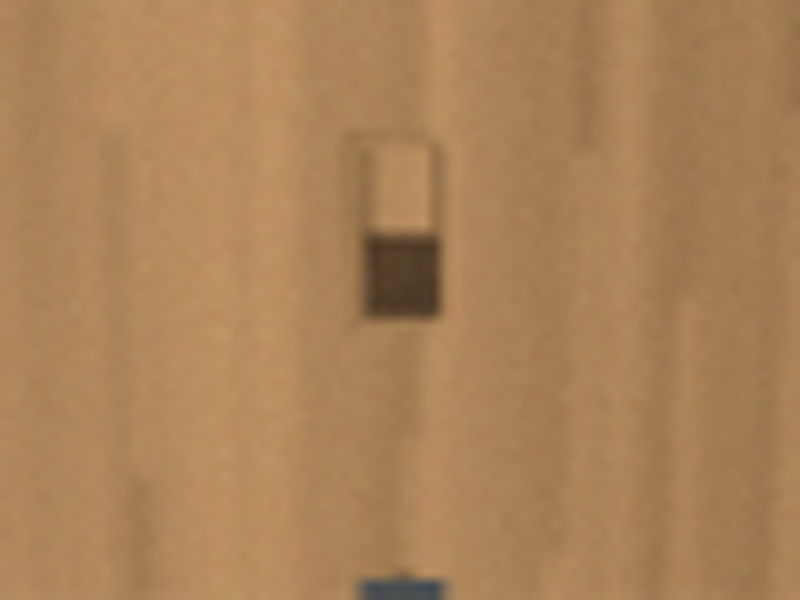

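```bash
python3 - <<'E'
from h import *
import pickle
p=grab('wrist'); 
g=np.array([.4573,.1346]); Rt=R.from_euler('xyz',[np.pi,0,np.radians(99.09)])
w=onz(p,(279.65,197.15),.036); print(w, "b+e tool mm", Rt.inv().apply(np.r_[w[:2]-g,0])*1e3)
E
python3 go.py .636 .266 .235 92
```

```text
[0.45921617 0.13532413 0.036     ] b+e tool mm [4.12306802e-01 2.00650993e+00 2.45726596e-16]
t 14.45 pos [0.4571 0.1345 0.1743] rpy [-1.7995e+02  1.0000e-02  9.9100e+01] F [0.1 0.3 0.5] M [-0.01 -0.02  0.  ] w 0.0109 q [-0.72  0.4   0.39  2.05 -0.22  0.73 -0.03]
t[xyz] [101.6 197.4 -60.9] r[xyz] [-0.05  0.02  7.1 ]
```

```bash
python3 -m creep '[{"rx":0,"ry":0,"rz":1,"tx":10,"ty":20,"tz":-15,"hand":1},{"rx":0,"ry":0,"rz":3,"tx":30,"ty":58,"tz":-35,"hand":1},{"rx":0,"ry":0,"rz":5,"tx":52,"ty":100,"tz":-55,"hand":1},{"rx":0,"ry":0,"rz":7.1,"tx":74,"ty":143,"tz":-61,"hand":1},{"rx":0,"ry":0,"rz":7.1,"tx":94,"ty":182,"tz":-61,"hand":1},{"rx":0,"ry":0,"rz":7.1,"tx":101.5,"ty":197.5,"tz":-61,"hand":1},{"rx":0,"ry":0,"rz":7.1,"tx":101.5,"ty":197.5,"tz":-61,"hand":1},{"rx":0,"ry":0,"rz":7.1,"tx":101.5,"ty":197.5,"tz":-61,"hand":1}]';python3 -m creep '[{"rx":0,"ry":0,"rz":0,"tx":0,"ty":0,"tz":0,"hand":1},{"rx":0,"ry":0,"rz":0,"tx":0,"ty":0,"tz":0,"hand":1},{"rx":0,"ry":0,"rz":0,"tx":0,"ty":0,"tz":0,"hand":1}]'; python3 go.py .636 .266 .235 92
python3 - <<'E'
from h import *
import pickle
p=grab('wrist','p_wrist'); pickle.dump(p,open('p.pkl','wb'))
cv2.imwrite('pics/p_z.png',cv2.resize(p['pixels'][165:240,230:330],(800,600),interpolation=cv2.INTER_CUBIC))
E
```

```text
clock: 15.25
position: [0.6361, 0.2653, 0.2342]
tool_rot: [-3.14, 0.001, 1.605]
force: [0.3, -0.2, 0.7]
grip_width: 0.0111
clock: 15.55
position: [0.6363, 0.2657, 0.236]
tool_rot: [3.142, -0.0, 1.605]
force: [-0.3, -0.1, -1.8]
grip_width: 0.0105
t 15.55 pos [0.6363 0.2657 0.236 ] rpy [ 1.7999e+02 -1.0000e-02  9.1980e+01] F [-0.3 -0.1 -1.8] M [-0.02  0.01 -0.03] w 0.0105 q [-0.73  0.66  0.42  1.42 -0.28  1.12 -0.23]
t[xyz] [ 0.3 -0.3  1. ] r[xyz] [ 0.01 -0.01 -0.02]
```

View pics/p_wrist.png

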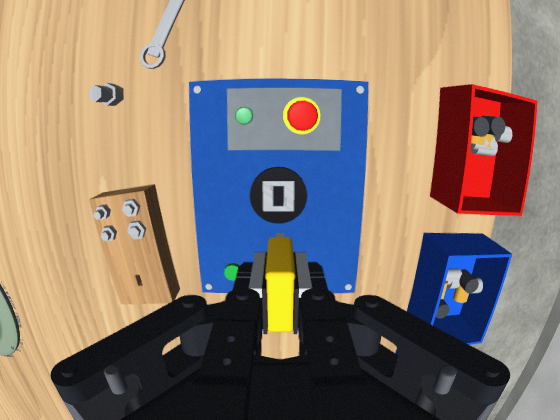

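View pics/p_z.png

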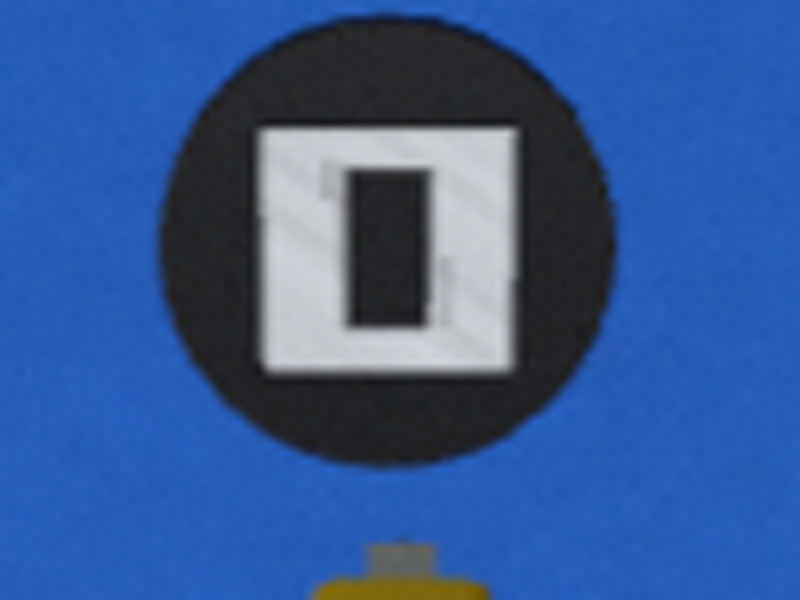

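Run:
```python
from h import *
import pickle
p=pickle.load(open('p.pkl','rb')); s=bot.observe()
w=onz(p,(278.0,195.8),.096); Rt=R.from_euler('xyz',[np.pi,0,np.radians(92)])
tgt=w-Rt.apply([.0004,.0020,0]); print(w,tgt,s['position'])
Rc=R.from_euler('xyz',s['tool_rot']); print(Rc.inv().apply(np.r_[tgt[:2],s['position'][2]]-s['position'])*1e3)
# square angle
c=[onz(p,np.array(a)/8+[229.56,164.56],.096)[:2] for a in [(257,128),(518,127),(514,372),(265,374)]]
c=np.array(c)
for i in range(4):
    d=c[(i+1)%4]-c[i]; print(np.hypot(*d)*1e3,np.degrees(np.arctan2(d[1],d[0])))
print(c.mean(0))
```

```text
[0.63679893 0.26736967 0.096     ] [0.63481411 0.26690012 0.096     ] [0.63636676 0.26581413 0.23603365]
[ 1.13899695e+00 -1.51418465e+00  5.46433169e-05]
28.970394254484134 2.131611887361874
28.440041591395953 -88.30994337607108
28.353403470273754 -177.5973995847006
28.576071619672767 92.92990741553946
[0.63691156 0.26717272]
```

```bash
python3 -m creep '[{"rx":0,"ry":0,"rz":0,"tx":1.1,"ty":-1.5,"tz":20,"hand":1},{"rx":0,"ry":0,"rz":0,"tx":1.1,"ty":-1.5,"tz":50,"hand":1},{"rx":0,"ry":0,"rz":0,"tx":1.1,"ty":-1.5,"tz":75,"hand":1},{"rx":0,"ry":0,"rz":0,"tx":1.1,"ty":-1.5,"tz":92,"hand":1},{"rx":0,"ry":0,"rz":0,"tx":1.1,"ty":-1.5,"tz":95,"hand":1},{"rx":0,"ry":0,"rz":0,"tx":1.1,"ty":-1.5,"tz":95,"hand":1},{"rx":0,"ry":0,"rz":0,"tx":1.1,"ty":-1.5,"tz":95,"hand":1}]'; python3 go.py .6348 .2669 .139 92
python3 - <<'E'
from h import *
import pickle
p=grab('wrist','q_wrist'); pickle.dump(p,open('q.pkl','wb'))
cv2.imwrite('pics/q_z.png',cv2.resize(p['pixels'][165:315,180:380],(800,600),interpolation=cv2.INTER_CUBIC))
E
```

```text
clock: 16.3
position: [0.6355, 0.2671, 0.142]
tool_rot: [3.14, -0.001, 1.605]
force: [0.4, -0.3, -0.2]
grip_width: 0.0107
t 16.3 pos [0.6355 0.2671 0.142 ] rpy [ 1.7992e+02 -3.0000e-02  9.1980e+01] F [ 0.4 -0.3 -0.2] M [ 0.02 -0.01  0.01] w 0.0107 q [-0.71  0.75  0.38  1.5  -0.32  0.94 -0.2 ]
t[xyz] [-0.2 -0.7  3. ] r[xyz] [ 0.08 -0.03 -0.02]
```

View pics/q_z.png

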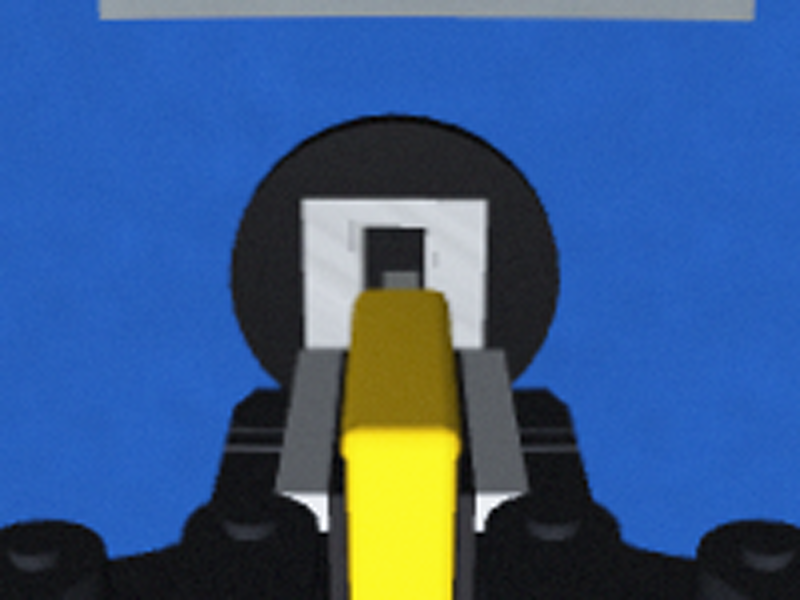

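```bash
python3 -m creep '[{"rx":0,"ry":0,"rz":0,"tx":-0.2,"ty":-0.7,"tz":0.5,"hand":1},{"rx":0,"ry":0,"rz":0,"tx":-0.2,"ty":-0.7,"tz":3,"hand":1},{"rx":0,"ry":0,"rz":0,"tx":-0.2,"ty":-0.7,"tz":5.5,"hand":1},{"rx":0,"ry":0,"rz":0,"tx":-0.2,"ty":-0.7,"tz":5.5,"hand":1},{"rx":0,"ry":0,"rz":0,"tx":-0.2,"ty":-0.7,"tz":5.5,"hand":1}]'; python3 go.py .6348 .2669 .1052 92
python3 - <<'E'
from h import *
import pickle
p=grab('wrist','r_wrist'); pickle.dump(p,open('r.pkl','wb'))
cv2.imwrite('pics/r_z.png',cv2.resize(p['pixels'][190:265,230:330],(800,600),interpolation=cv2.INTER_CUBIC))
E
```

```text
clock: 16.85
position: [0.6343, 0.2667, 0.1351]
tool_rot: [-3.141, 0.0, 1.605]
force: [-0.7, -0.8, -0.0]
grip_width: 0.0107
t 16.85 pos [0.6343 0.2667 0.1351] rpy [-1.7999e+02  1.0000e-02  9.1990e+01] F [-0.7 -0.8 -0. ] M [-0.03  0.04 -0.01] w 0.0107 q [-0.71  0.76  0.38  1.51 -0.32  0.93 -0.2 ]
t[xyz] [ 0.2  0.5 29.9] r[xyz] [-0.01  0.01 -0.01]
```

View pics/r_z.png

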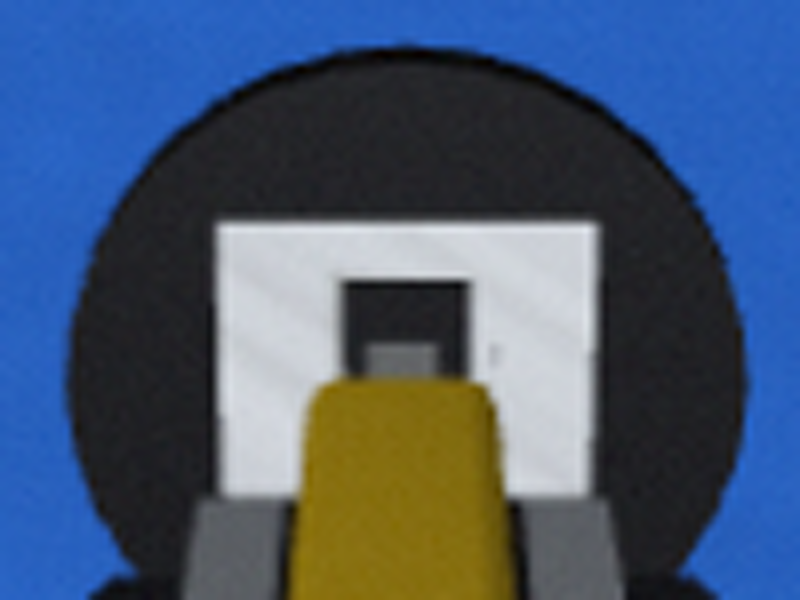

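Blade (365–440) is centred in the keyway (343–468), so I'll insert slowly while watching forces.

```bash
python3 -m creep '[{"rx":0,"ry":0,"rz":0,"tx":0.1,"ty":0.2,"tz":2,"hand":1},{"rx":0,"ry":0,"rz":0,"tx":0.1,"ty":0.2,"tz":4,"hand":1},{"rx":0,"ry":0,"rz":0,"tx":0.1,"ty":0.2,"tz":6,"hand":1},{"rx":0,"ry":0,"rz":0,"tx":0.1,"ty":0.2,"tz":8,"hand":1},{"rx":0,"ry":0,"rz":0,"tx":0.1,"ty":0.2,"tz":8,"hand":1}]' 100; python3 go.py .6348 .2669 .1052 92
```

```text
clock: 17.4
position: [0.6344, 0.2669, 0.1268]
tool_rot: [-3.141, 0.0, 1.606]
force: [0.0, -0.8, -1.7]
grip_width: 0.0103
t 17.4 pos [0.6344 0.2669 0.1268] rpy [-1.7998e+02  1.0000e-02  9.1990e+01] F [ 0.  -0.8 -1.7] M [-0.02  0.05  0.07] w 0.0103 q [-0.71  0.77  0.37  1.52 -0.33  0.92 -0.2 ]
t[xyz] [ 0.   0.4 21.6] r[xyz] [-0.02  0.01 -0.01]
```

```bash
python3 -m creep '[{"rx":0,"ry":0,"rz":0,"tx":0,"ty":0,"tz":2,"hand":1},{"rx":0,"ry":0,"rz":0,"tx":0,"ty":0,"tz":4,"hand":1},{"rx":0,"ry":0,"rz":3,"tx":0,"ty":0,"tz":6,"hand":1},{"rx":0,"ry":0,"rz":-3,"tx":0,"ty":0,"tz":7,"hand":1},{"rx":0,"ry":0,"rz":3,"tx":0,"ty":0,"tz":8,"hand":1},{"rx":0,"ry":0,"rz":-3,"tx":0,"ty":0,"tz":9,"hand":1},{"rx":0,"ry":0,"rz":0,"tx":0,"ty":0,"tz":9,"hand":1}]' 100; python3 go.py .6348 .2669 .1052 92
```

```text
clock: 18.1
position: [0.6348, 0.2669, 0.1183]
tool_rot: [3.141, -0.0, 1.609]
force: [0.3, -1.2, -1.0]
grip_width: 0.0103
t 18.1 pos [0.6348 0.2669 0.1183] rpy [ 1.7996e+02 -1.0000e-02  9.2190e+01] F [ 0.3 -1.2 -1. ] M [-0.14 -0.27 -0.05] w 0.0103 q [-0.71  0.78  0.37  1.52 -0.33  0.9  -0.19]
t[xyz] [ 0.  -0.  13.1] r[xyz] [ 0.04 -0.01  0.19]
```

```bash
python3 -m creep '[{"rx":0,"ry":0,"rz":0,"tx":0,"ty":0,"tz":2,"hand":1},{"rx":0,"ry":0,"rz":0,"tx":0,"ty":0,"tz":4,"hand":1},{"rx":0,"ry":0,"rz":3,"tx":0,"ty":0,"tz":5.5,"hand":1},{"rx":0,"ry":0,"rz":-3,"tx":0,"ty":0,"tz":7,"hand":1},{"rx":0,"ry":0,"rz":3,"tx":0,"ty":0,"tz":8.5,"hand":1},{"rx":0,"ry":0,"rz":-3,"tx":0,"ty":0,"tz":10,"hand":1},{"rx":0,"ry":0,"rz":0,"tx":0,"ty":0,"tz":11.5,"hand":1},{"rx":0,"ry":0,"rz":0,"tx":0,"ty":0,"tz":11.5,"hand":1}]' 100; python3 go.py .6348 .2669 .1052 92
```

```text
clock: 18.9
position: [0.6347, 0.2668, 0.1064]
tool_rot: [3.141, 0.0, 1.605]
force: [4.0, 0.5, -4.4]
grip_width: 0.0106
t 18.9 pos [0.6347 0.2668 0.1064] rpy [1.7998e+02 1.0000e-02 9.1970e+01] F [ 4.   0.5 -4.4] M [ 0.26 -1.02  0.03] w 0.0106 q [-0.7   0.79  0.36  1.53 -0.33  0.88 -0.19]
t[xyz] [0.  0.1 1.2] r[xyz] [ 0.02  0.01 -0.03]
```

```bash
python3 -m creep '[{"rx":0,"ry":0,"rz":2,"tx":0,"ty":0.3,"tz":0.7,"hand":1},{"rx":0,"ry":0,"rz":-2,"tx":0,"ty":0.3,"tz":1.4,"hand":1},{"rx":0,"ry":0,"rz":0,"tx":0,"ty":0.3,"tz":2,"hand":1},{"rx":0,"ry":0,"rz":0,"tx":0,"ty":0.3,"tz":2,"hand":1}]' 100; python3 go.py .6348 .2669 .1052 92
python3 - <<'E'
from h import *
import pickle
p=grab('wrist','s_wrist')
cv2.imwrite('pics/s_z.png',cv2.resize(p['pixels'][165:315,180:380],(800,600),interpolation=cv2.INTER_CUBIC))
p=grab('side','s_side')
cv2.imwrite('pics/s_zs.png',cv2.resize(p['pixels'][130:220,260:350],(600,600),interpolation=cv2.INTER_CUBIC))
E
```

```text
clock: 19.3
position: [0.6349, 0.2673, 0.1053]
tool_rot: [3.141, -0.001, 1.604]
force: [-0.5, 1.3, 8.5]
grip_width: 0.0107
t 19.3 pos [0.6349 0.2673 0.1053] rpy [ 1.7998e+02 -4.0000e-02  9.1920e+01] F [-0.5  1.3  8.5] M [0.16 0.28 0.08] w 0.0107 q [-0.7   0.8   0.36  1.53 -0.34  0.88 -0.19]
t[xyz] [-0.4 -0.1  0.1] r[xyz] [ 0.02 -0.04 -0.08]
```

View pics/s_z.png

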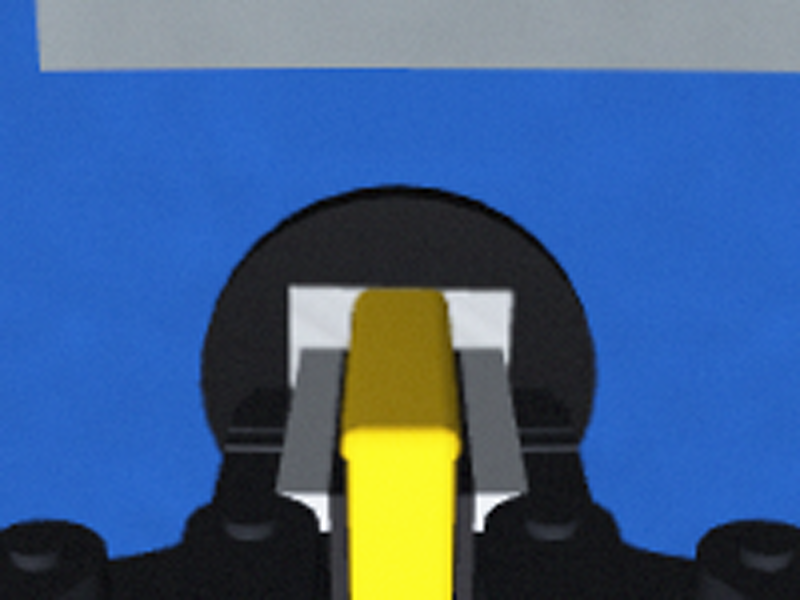

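View pics/s_zs.png

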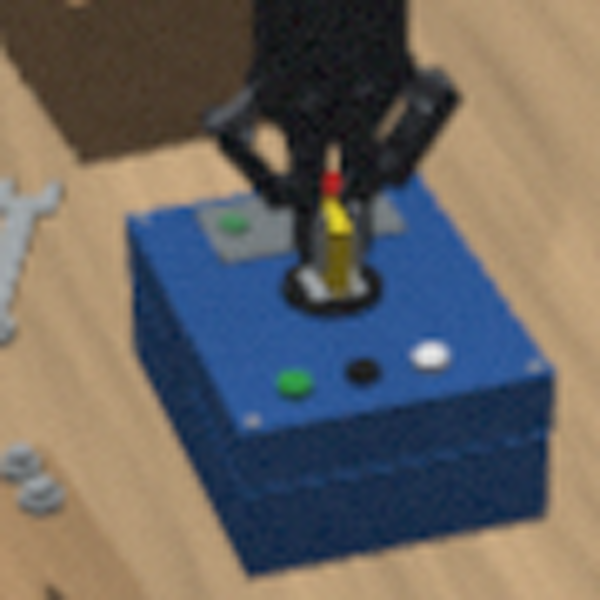

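```bash
python3 -m creep '[{"rx":0,"ry":0,"rz":3,"tx":0,"ty":0,"tz":0.7,"hand":1},{"rx":0,"ry":0,"rz":-3,"tx":0,"ty":0,"tz":1.2,"hand":1},{"rx":0,"ry":0,"rz":3,"tx":0,"ty":0,"tz":1.5,"hand":1},{"rx":0,"ry":0,"rz":0,"tx":0,"ty":0,"tz":1.5,"hand":1},{"rx":0,"ry":0,"rz":0,"tx":0,"ty":0,"tz":1.5,"hand":1}]' 110; python3 go.py .6348 .2669 .1052 92
```

```text
clock: 19.9
position: [0.6351, 0.2674, 0.1051]
tool_rot: [3.141, -0.001, 1.607]
force: [-6.8, -1.4, 26.0]
grip_width: 0.0105
t 19.9 pos [0.6351 0.2674 0.1051] rpy [ 1.7994e+02 -7.0000e-02  9.2070e+01] F [-6.8 -1.4 26. ] M [-0.26  1.71  0.03] w 0.0105 q [-0.7   0.8   0.36  1.53 -0.34  0.88 -0.19]
t[xyz] [-0.5 -0.4 -0.1] r[xyz] [ 0.06 -0.07  0.07]
```

Home: 26 N gives no further travel, z = 0.1051 against the expected 0.1052. I'll ease the push and turn clockwise (+rz).

```bash
python3 -m creep '[{"rx":0,"ry":0,"rz":0,"tx":0,"ty":0,"tz":-1.2,"hand":1},{"rx":0,"ry":0,"rz":5,"tx":0,"ty":0,"tz":-1.2,"hand":1},{"rx":0,"ry":0,"rz":11,"tx":0,"ty":0,"tz":-1.2,"hand":1},{"rx":0,"ry":0,"rz":17,"tx":0,"ty":0,"tz":-1.2,"hand":1},{"rx":0,"ry":0,"rz":23,"tx":0,"ty":0,"tz":-1.2,"hand":1},{"rx":0,"ry":0,"rz":29,"tx":0,"ty":0,"tz":-1.2,"hand":1},{"rx":0,"ry":0,"rz":29,"tx":0,"ty":0,"tz":-1.2,"hand":1}]' 110; python3 go.py .6348 .2669 .1052 92
```

```text
clock: 20.6
position: [0.6352, 0.2671, 0.1052]
tool_rot: [3.141, -0.001, 1.095]
force: [-1.0, -0.3, 12.1]
grip_width: 0.0104
t 20.6 pos [0.6352 0.2671 0.1052] rpy [ 1.7995e+02 -4.0000e-02  6.2750e+01] F [-1.  -0.3 12.1] M [-0.17  0.18  0.04] w 0.0104 q [-0.78  0.82  0.5   1.53 -0.46  0.9  -0.6 ]
t[xyz] [-0.4 -0.2  0. ] r[xyz] [ 6.000e-02 -2.000e-02 -2.925e+01]
```

```bash
python3 -m creep '[{"rx":0,"ry":0,"rz":6,"tx":0,"ty":0,"tz":-0.2,"hand":1},{"rx":0,"ry":0,"rz":12,"tx":0,"ty":0,"tz":-0.2,"hand":1},{"rx":0,"ry":0,"rz":18,"tx":0,"ty":0,"tz":-0.2,"hand":1},{"rx":0,"ry":0,"rz":24,"tx":0,"ty":0,"tz":-0.2,"hand":1},{"rx":0,"ry":0,"rz":30,"tx":0,"ty":0,"tz":-0.2,"hand":1},{"rx":0,"ry":0,"rz":36,"tx":0,"ty":0,"tz":-0.2,"hand":1},{"rx":0,"ry":0,"rz":42,"tx":0,"ty":0,"tz":-0.2,"hand":1},{"rx":0,"ry":0,"rz":42,"tx":0,"ty":0,"tz":-0.2,"hand":1}]' 110; python3 go.py .6348 .2669 .1052 92
```

```text
clock: 21.4
position: [0.6354, 0.2666, 0.1053]
tool_rot: [3.141, -0.001, 0.362]
force: [0.8, -2.1, 10.6]
grip_width: 0.0103
t 21.4 pos [0.6354 0.2666 0.1053] rpy [ 1.7995e+02 -6.0000e-02  2.0740e+01] F [ 0.8 -2.1 10.6] M [-0.49 -0.19  0.09] w 0.0103 q [-0.87  0.88  0.68  1.54 -0.64  0.95 -1.2 ]
t[xyz] [-0.4 -0.4  0.1] r[xyz] [ 8.000e-02 -2.000e-02 -7.126e+01]
```

```bash
python3 -m creep '[{"rx":0,"ry":0,"rz":5,"tx":0,"ty":0,"tz":0,"hand":1},{"rx":0,"ry":0,"rz":10,"tx":0,"ty":0,"tz":0,"hand":1},{"rx":0,"ry":0,"rz":15,"tx":0,"ty":0,"tz":0,"hand":1},{"rx":0,"ry":0,"rz":18,"tx":0,"ty":0,"tz":0,"hand":1},{"rx":0,"ry":0,"rz":18,"tx":0,"ty":0,"tz":0,"hand":1}]' 110; python3 go.py .6348 .2669 .1052 92
```

```text
clock: 21.9
position: [0.6353, 0.2665, 0.1053]
tool_rot: [3.141, -0.001, 0.05]
force: [0.1, -1.8, 10.6]
grip_width: 0.0102
t 21.9 pos [0.6353 0.2665 0.1053] rpy [ 1.7997e+02 -6.0000e-02  2.8500e+00] F [ 0.1 -1.8 10.6] M [-0.58 -0.03  0.13] w 0.0102 q [-0.91  0.91  0.76  1.54 -0.71  0.98 -1.46]
t[xyz] [-0.5 -0.4  0.1] r[xyz] [ 7.000e-02 -2.000e-02 -8.915e+01]
```

```bash
python3 -m creep '[{"rx":0,"ry":0,"rz":2,"tx":0,"ty":0,"tz":0,"hand":1},{"rx":0,"ry":0,"rz":4,"tx":0,"ty":0,"tz":0,"hand":1},{"rx":0,"ry":0,"rz":6,"tx":0,"ty":0,"tz":0,"hand":1},{"rx":0,"ry":0,"rz":6,"tx":0,"ty":0,"tz":0,"hand":1}]' 110; python3 go.py .6348 .2669 .1052 92
python3 - <<'E'
from h import *
p=grab('wrist','u_wrist')
cv2.imwrite('pics/u_z.png',cv2.resize(p['pixels'][165:315,180:380],(800,600),interpolation=cv2.INTER_CUBIC))
E
```

```text
clock: 22.3
position: [0.635, 0.2666, 0.1053]
tool_rot: [3.141, -0.0, -0.054]
force: [-2.2, -2.2, 12.1]
grip_width: 0.0103
t 22.3 pos [0.635  0.2666 0.1053] rpy [ 1.7998e+02 -3.0000e-02 -3.1000e+00] F [-2.2 -2.2 12.1] M [-0.54  0.46  0.09] w 0.0103 q [-0.92  0.92  0.78  1.54 -0.73  0.99 -1.55]
t[xyz] [-0.2 -0.3  0.1] r[xyz] [ 3.00e-02 -1.00e-02 -9.51e+01]
```

View pics/u_z.png

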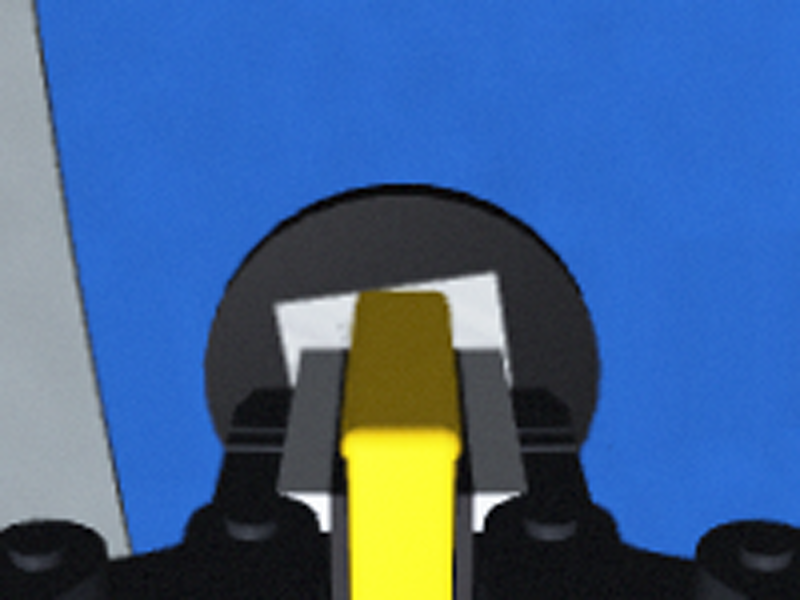

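```bash
python3 -m creep '[{"rx":0,"ry":0,"rz":1.5,"tx":0,"ty":0,"tz":0,"hand":1},{"rx":0,"ry":0,"rz":3,"tx":0,"ty":0,"tz":0,"hand":1},{"rx":0,"ry":0,"rz":4,"tx":0,"ty":0,"tz":0,"hand":1},{"rx":0,"ry":0,"rz":4,"tx":0,"ty":0,"tz":0,"hand":1},{"rx":0,"ry":0,"rz":4,"tx":0,"ty":0,"tz":0,"hand":1}]' 110; python3 go.py .6348 .2669 .1052 92
python3 - <<'E'
from h import *
p=grab('wrist','v_wrist')
cv2.imwrite('pics/v_z.png',cv2.resize(p['pixels'][165:315,180:380],(800,600),interpolation=cv2.INTER_CUBIC))
E
```

```text
clock: 22.85
position: [0.635, 0.2665, 0.1053]
tool_rot: [3.141, -0.0, -0.122]
force: [-2.8, -3.2, 11.0]
grip_width: 0.0102
t 22.85 pos [0.635  0.2665 0.1053] rpy [ 1.7998e+02 -2.0000e-02 -7.0000e+00] F [-2.8 -3.2 11. ] M [-0.65  0.47  0.65] w 0.0102 q [-0.93  0.93  0.8   1.54 -0.74  1.   -1.61]
t[xyz] [-0.2 -0.3  0.1] r[xyz] [ 4.0e-02  0.0e+00 -9.9e+01]
```

View pics/v_z.png

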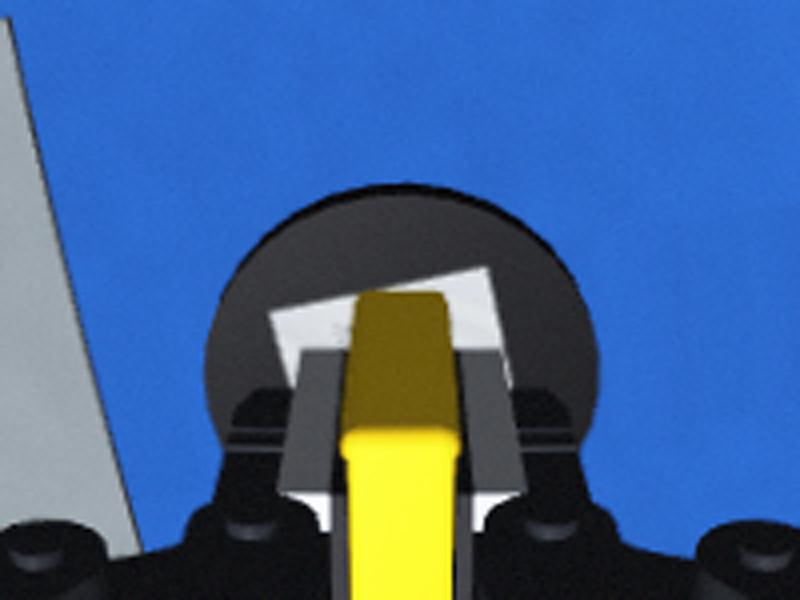

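Moment jumped to 0.65 N m and the lock face stopped following: it's on its stop. I'll ease 1°, hold, and check everything.

```bash
python3 -m creep '[{"rx":0,"ry":0,"rz":-1,"tx":0,"ty":0,"tz":0,"hand":1},{"rx":0,"ry":0,"rz":-1,"tx":0,"ty":0,"tz":0,"hand":1},{"rx":0,"ry":0,"rz":-1,"tx":0,"ty":0,"tz":0,"hand":1},{"rx":0,"ry":0,"rz":-1,"tx":0,"ty":0,"tz":0,"hand":1},{"rx":0,"ry":0,"rz":-1,"tx":0,"ty":0,"tz":0,"hand":1},{"rx":0,"ry":0,"rz":-1,"tx":0,"ty":0,"tz":0,"hand":1}]' 110; python3 go.py .6348 .2669 .1052 92
python3 - <<'E'
from h import *
p=grab('wrist','w_wrist')
cv2.imwrite('pics/w_z.png',cv2.resize(p['pixels'][165:315,180:380],(800,600),interpolation=cv2.INTER_CUBIC))
a=[onz(p,np.array(u)/4+[179.6,164.6],.096)[:2] for u in [(269,312),(487,267)]]
d=a[1]-a[0]; print(np.degrees(np.arctan2(d[1],d[0])))
p=grab('side','w_side')
E
```

```text
clock: 23.5
position: [0.635, 0.2666, 0.1053]
tool_rot: [3.141, -0.0, -0.105]
force: [-1.3, -2.4, 10.4]
grip_width: 0.0104
t 23.5 pos [0.635  0.2666 0.1053] rpy [ 1.7998e+02 -2.0000e-02 -6.0100e+00] F [-1.3 -2.4 10.4] M [-0.68  0.46  0.43] w 0.0104 q [-0.93  0.92  0.79  1.54 -0.74  1.   -1.59]
t[xyz] [-0.2 -0.3  0.1] r[xyz] [ 3.000e-02 -0.000e+00 -9.801e+01]
-83.49024379653163
```

View pics/w_z.png

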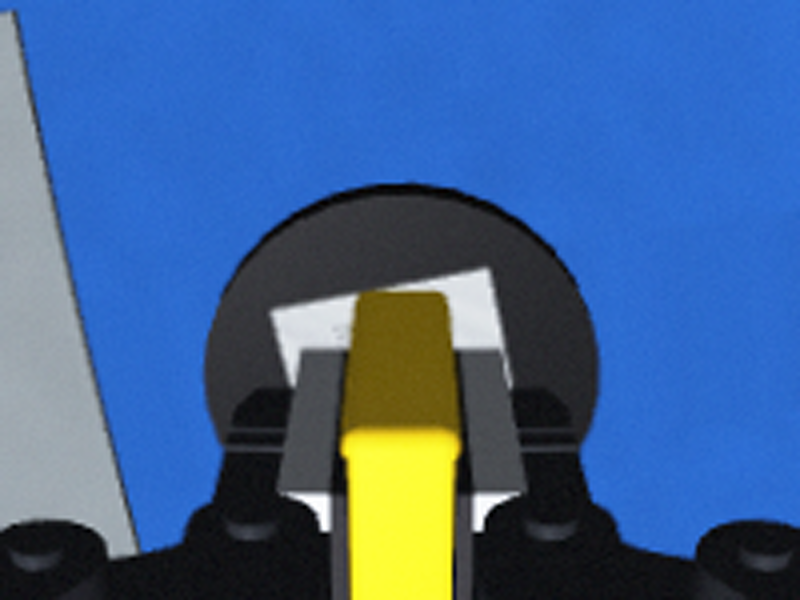

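View pics/w_side.png

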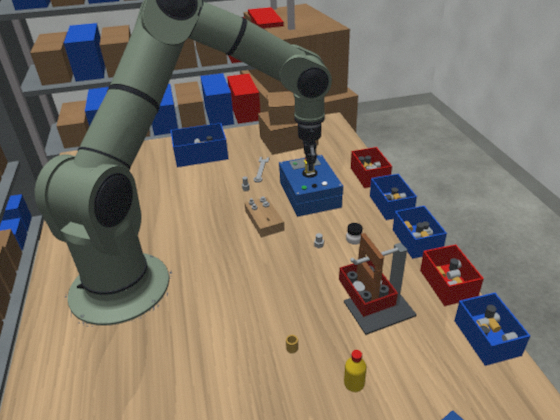

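The face turned from about +2.2° to −83.5°, i.e. 85.7° (about 1.5 rad), and the caddy still hangs on the hook at (370,280). Handing in.

```bash
python3 -c "
from workcell import bot
print(bot.job_done()); s=bot.observe(); print(s['clock'],s['position'],s['moment'],s['grip_width'])"
```

```text
the job is handed in; nothing more can be done
None
the job is handed in; nothing more can be done
```

The job is done and handed in at about 23.6 s of the 67 s allowed; no verdict was reported.

- **Caddy:** I threaded the caddy's window over the hook, lowered it until it touched, and let go. The last side picture shows it hanging freely on the hook.
- **Key insertion:** I lifted the key out of the block and pushed it into the lock with a small wiggle. A 26 N push gave no further travel, and the tool stood at 105.1 mm against 105.2 mm expected for fully home.
- **Turn:** I then turned the key clockwise onto its stop. The lock face measured 85.7° of turn (about 1.50 rad), and the turning moment jumped to 0.65 N m. I eased off 1° and left it held at 0.43 N m with about 10 N of push and a 110 N grip.
- **Disagreements:** The wrist camera was about 2 mm off sideways, which I corrected by comparing the key's slot in the block with the keyway. The tool turned about 98° while the lock turned 85.7°. That 12° difference is more than the 8.6° of play, so the key seems to have twisted a few degrees in the pads.
- **Bystanders:** In the last side picture they look to be where they started.

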